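# Pull the round button cap off a control station with a forked cap puller

### The job

Take the cap puller from its rack, slide its forked blade under the snug round-headed cap on the control station and pull straight up until the cap pops off, never forcing the puller against the station and keeping the fingers off the caps. Then stand the puller upright in the empty parts tray with the cap still lying on its blade, and let go. Leave the other two caps on their stems and everything else where it is.

Things in the scene. Friction and masses are not known exactly. Their poses are not given: they have to be found in the camera images.
- station: Control station, fixed: green box with a flat aluminium top panel, 150 (x) x 250 (y) x 60 mm tall; origin at the centre of its underside, z up. Three stems stand on the panel in a row at x = +25, y = -70, 0, +70 mm, each with one cap. The panel is bare on the -x side of the stems (about 100 mm deep): the side to come from. It lies on a rubber seal and gives 1 mm per 12 N pressed.
- stem_mid (a point): Foot of the middle stem, on the panel's surface (axes as the station's). Each stem has a round collar at its foot, 16 mm across, 5 mm high; the cap rests on it, leaving an open 5 mm gap between panel and cap skirt. Above it a 10 mm square stem, up to 16 mm over the panel, holds the cap by spring balls behind a lip: it takes some 8 to 20 N straight up, snaps free after 2 to 3 mm, clears the stem after 11 mm.
- cap_round: The cap to pull: black metal, 36 x 36 mm square skirt 16 mm tall with a ROUND head, 30 mm across and 12 mm high, on top (28 mm tall in all); open 12.4 mm square bore from below, 12 mm deep; 60 g more or less. Origin at the centre of its underside, which when seated is 5 mm above the panel. It may sit on any of the three stems.
- cap_bar: A cap to leave alone: same 36 mm square skirt, with a narrow bar (32 x 8 mm) for a head. Origin at the centre of its underside.
- cap_square: A cap to leave alone: same 36 mm square skirt, with a 20 mm square block for a head. Origin at the centre of its underside.
- puller: Cap puller, 0.21 kg, C-shaped from the side: wooden handle on a steel top plate (x -37 to 15, y -32 to 32, z 0 to 8 mm), a back plate (28 mm wide, x -36 to -31 mm) going down, and at its foot a level forked blade that points to +x. Origin: under the handle's centre, at the underside of the top plate, straight above the middle of a cap held in the fork; x is the way the fork opens, z up.
- puller_grip (a point): Middle of the puller's upright wooden handle, 29 mm above the puller's origin: 30 mm along the puller's x, 18 mm along its y, 42 mm tall; its two y faces are free for fingers from above. The back plate's upper end may stand up to 26 mm above the top plate behind the handle, at x = -36 to -31 mm.
- puller_tips (a point): Point 16 mm ahead (+x) of the puller's origin, straight above the fork's tips. Blade: 3 mm thick, 38 mm wide, x -36 to 16 mm; slot 20 mm wide, open at the tips, its bottom at x = -10 mm. The back plate is clamped at another height every time: the blade's underside is 40 to 64 mm below the origin (not measured, does not change during the work): find it by touch.
- rack: Rack of the puller, fixed, dark steel: two upright walls (60 mm along x, 8 mm thick, 48 mm apart inside, along y = -28 and +28 mm), 80 mm tall, on a base plate 10 mm thick. The puller's top plate lies on the walls with its x axis along the rack's x, the blade hanging between them; it lifts out straight up. Origin at the centre of the underside.
- tray: Empty grey parts tray, fixed, open on top, 150 (x) x 170 (y) x 18 mm, walls 4 mm, floor 4 mm thick. Origin at the centre of its underside.
- mug: Blue mug, 80 mm across, 95 mm tall, a bystander: leave alone. Origin at the centre of its underside.
- bottle: Green bottle, 66 mm across, 210 mm tall, a bystander: leave alone. Origin at the centre of its underside.
- jar: Small clear jar with a steel lid, 56 mm across, 60 mm tall, a bystander: leave alone. Origin at the centre of its underside.
- screwdriver: Screwdriver lying on the bench, a bystander: leave alone.
- spanner: Steel spanner lying on the bench, a bystander: leave alone.
Mind the look-alikes: they are no part of the job. What is shaped like the cap_round but blue or red is not meant.

How it is judged:
By the outcome, as a careful person would: the job done as asked, in the order asked, and still so for the second after the job is handed in, with the robot touching nothing.
It also fails if it takes over 64 s, if anything falls off the work surface, if the arm or the gripper's body presses on something with over 40 N, if the wrist force passes 120 N, or if a joint passes its speed limit or range.

### The arm

A 7-joint arm with a two-finger parallel gripper is mounted at the origin on the work surface. World frame = base frame: x ahead of the robot, y to its left, z up, the work surface at z = 0. Lengths are in mm, angles in rad, forces in N, time in s.
With the tool pointing down it reaches from about 425 to 1025 mm from the base axis. Payload 9.4 kg.
Tool frame: the origin (TCP) lies at the very end of the fingers, on their centre line; the grasp point (between the pads) lies 19 mm behind it; x points along the fingers, z is the direction in which the jaws open and shut, and the axes are right-handed (so a half turn about x gives the same grasp; the last joint's range is limited). The gripper opens to 93 mm and grips with 3 to 60 N. Pads are 15 mm wide; open, the fingers measure 128 mm over their backs; the gripper's body (75 mm by 188 mm) begins 65 mm behind the grasp point.
Start: joints at [1.216, 0.599, -0.003, 1.599, 0.002, 0.943, -0.08], TCP at [198.814, -697.207, 218.618] pointing down, gripper open.
Joint ranges: [-2.57, 2.57], [-0.35, 1.97], [-1.29, 1.29], [0.11, 2.56], [-1.05, 4.19], [0.11, 1.86], [-2.63, 2.63]. Speed limits (rad/s): [2.22, 2.22, 3.01, 3.01, 3.14, 3.14, 3.14].

### API

Orientations are given as a unit quaternion [w, x, y, z].
In Python, from cell import telemetry, vision, ticket gives the robot as it stands.
- The arm moves only by the tool carry_out, never from a script. Its arguments are lists of equal length, an entry for each row: "travel": the shift along the world's x, y, z in mm, a list of three; "dr": the turn, a rotation vector about the world's x, y, z in degrees, a list of three; "jaw": the closure, from -1 (fully open) to 1 (shut). In form: {"travel": [[tx, ty, tz], ...], "dr": [[wx, wy, wz], ...], "jaw": [jaw, ...]}. A call has 1 to 5 rows; each row shifts and turns the commanded pose from where the row before left it; what a row does not reach is not made up. A row lasts 1/10 s, in which the tool goes at most 50 mm and 8.59 degrees, less where a joint would pass 70% of its speed; a pose out of reach is approached as far as the arm can. A call is refused whole if a number of a shift passes 50 or a number of a turn 8.59, either way. A call with a gripper value outside its range is refused whole. The fingers move at their own pace and stop on an object; the grip force is fixed at half the most. Time passes only in rows, so rows that do not move let the fingers close. It gives the time, the measured TCP pose, the force and the opening at its end, in the units of the state.
- telemetry.state(): the state, without advancing time (a new reading comes with each control period).
- vision.grab_frame(name): name is "scene" or "top" or "wrist"; returns (picture, depth): 420x560x3 uint8, blue, green, red; 420x560 float32, mm along the optical axis (not along the pixel's ray), 0 where there is no reading.
- vision.camera_info(name): a dict with "K" (3x3 intrinsics, pixels), "extrinsics" (4x4, takes a point from camera to world coordinates). Camera axes: x right, y down, z forward; pixel columns grow to the right and rows downward; lengths in mm; the calibration is good to about 2 mm. A picture is of the moment at which its call begins: read the wrist's pose just before it. camera_info takes no time and is no camera call; for the wrist camera it gives the pose at the moment of the call.
- ticket.sign_off(): hands the job in, once; it reports no verdict.
The state is a dict: "time_s": time; "qpos": joint angles; "joint_vel": joint speeds; "joint_torque": joint torques, N m; "tool_pos": TCP position; "orientation": TCP orientation; "force": force on the tool from outside, world axes, zero at the start; "moment": the same for the moment, N m; "opening": finger opening in mm.
Only numpy, scipy, OpenCV 4.12 (cv2) and the standard library are available. Lean on these libraries where they do the work, as an engineer would, in place of code of your own. Each camera call takes 0.05 s, during which the arm holds its last target.

## Working session

There is one attempt and no reset: what is moved stays moved. The work goes in short steps, Python scripts to look and compute and a tool call to move; the robot and the scene stay as the last step left them, time stands still between calls to the robot, and variables do not carry over. Pictures are saved under pics/ and viewed, and the job is handed in when it is done.

Besides the shell and the picture viewer there is one more tool, called after ">>>" as name(argument=value, ...) on one line, values as JSON. carry_out: Moves the arm, as the interface text tells. Its arguments: {"type":"object","properties":{"travel":{"type":"array","items":{"type":"array","items":{"type":"number"}}},"dr":{"type":"array","items":{"type":"array","items":{"type":"number"}}},"jaw":{"type":"array","items":{"type":"number"}}},"required":["travel","dr","jaw"]}

```bash
ls; mkdir -p pics; python3 - <<'E'
from cell import telemetry, vision
import cv2,numpy as np
np.set_printoptions(suppress=True,precision=3)
print(telemetry.state())
for n in ("scene","top"):
    im,d=vision.grab_frame(n); cv2.imwrite(f"pics/{n}0.png",im); np.savez(f"{n}0.npz",im=im,d=d,**vision.camera_info(n))
    print(n,vision.camera_info(n))
E
```

```text
pics
{'time_s': 0.0, 'qpos': array([ 1.216,  0.6  , -0.003,  1.6  ,  0.002,  0.943, -0.08 ]), 'joint_vel': array([-0.   , -0.002, -0.002,  0.001, -0.002, -0.   ,  0.002]), 'joint_torque': array([ -0.   , -76.505,   1.497, -25.236,  -0.052,   0.017,   0.   ]), 'tool_pos': array([ 198.653, -696.756,  217.76 ]), 'orientation': array([ 0.564,  0.426,  0.565, -0.426]), 'force': array([-0.409, -0.221,  0.336]), 'moment': array([-0.062,  0.027,  0.011]), 'opening': 93.47849608020604}
scene {'K': array([[468.071,   0.   , 287.65 ],
       [  0.   , 468.071, 206.882],
       [  0.   ,   0.   ,   1.   ]]), 'extrinsics': array([[  -0.408,    0.737,   -0.539, 1141.479],
       [   0.913,    0.34 ,   -0.226,  216.79 ],
       [   0.016,   -0.584,   -0.812,  921.6  ],
       [   0.   ,    0.   ,    0.   ,    1.   ]])}
top {'K': array([[479.077,   0.   , 279.351],
       [  0.   , 479.077, 215.723],
       [  0.   ,   0.   ,   1.   ]]), 'extrinsics': array([[   0.002,   -0.992,    0.128,  419.026],
       [  -1.   ,   -0.005,   -0.021,   13.779],
       [   0.021,   -0.128,   -0.992, 1304.113],
       [   0.   ,    0.   ,    0.   ,    1.   ]])}
```

View pics/scene0.png

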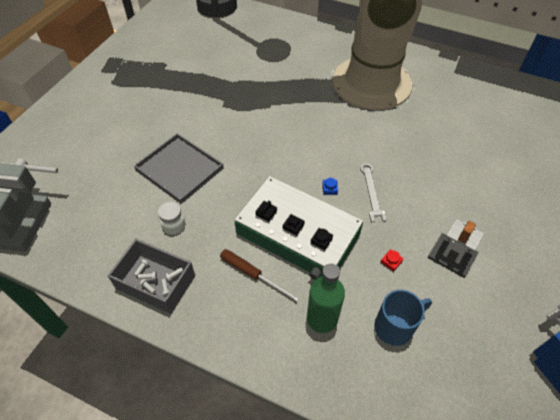

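View pics/top0.png

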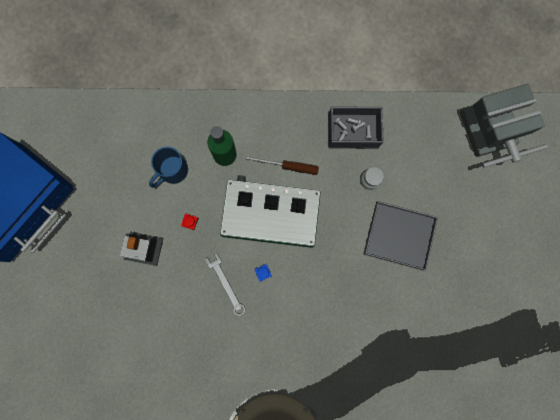

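```bash
python3 - <<'E'
import cv2,numpy as np
s=cv2.imread("pics/scene0.png");t=cv2.imread("pics/top0.png")
f=lambda im,x,y,w,h,k:cv2.resize(im[y:y+h,x:x+w],None,fx=k,fy=k,interpolation=cv2.INTER_CUBIC)
a=f(s,225,170,150,110,5);cv2.imwrite("pics/c1.png",a)
cv2.imwrite("pics/c2.png",np.hstack([f(t,215,170,115,85,4),f(t,110,220,70,85,4)]))
cv2.imwrite("pics/c3.png",f(s,420,205,80,75,7))
E
```

```text
(no output)
```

View pics/c1.png

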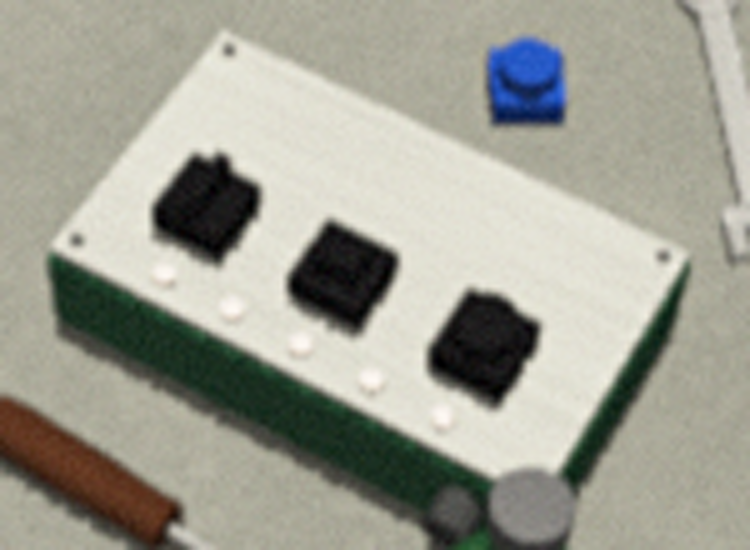

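View pics/c2.png

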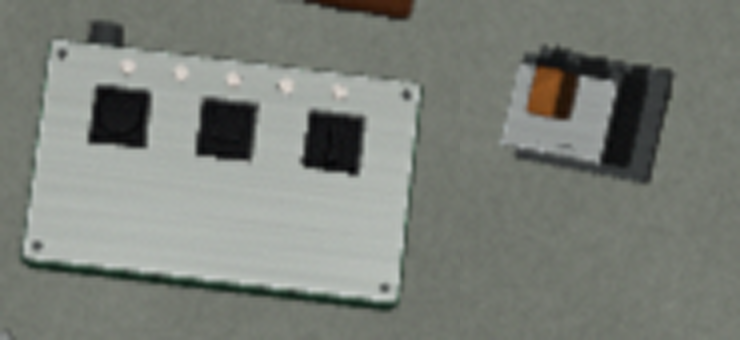

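View pics/c3.png

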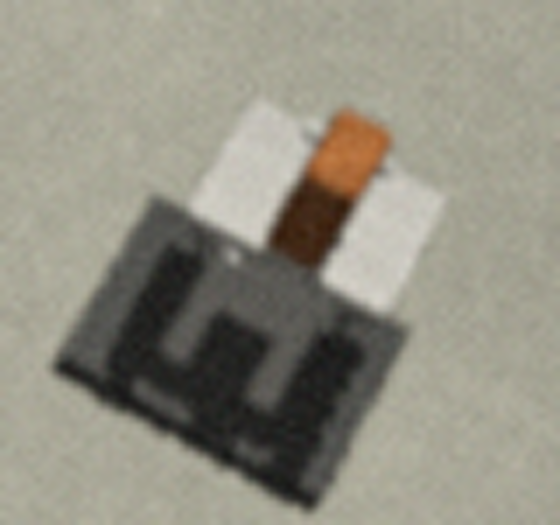

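Candidates in the scene view: black caps at (266,211) bar, (293,225) square, (322,238) round; blue look-alike (330,186), red look-alike (392,260). The crop shows that (322,238), which is top (245,200), has the round head. The puller is in the rack at scene (465,240), top (137,246). Next I measure.

```bash
cat > h.py <<'E'
import cv2,numpy as np
np.set_printoptions(suppress=True,precision=2)
def ray(uv,K,E,z):
    uv=np.atleast_2d(uv).astype(float)
    d=np.c_[(uv[:,0]-K[0,2])/K[0,0],(uv[:,1]-K[1,2])/K[1,1],np.ones(len(uv))]@E[:3,:3].T
    o=E[:3,3]; s=(z-o[2])/d[:,2]
    return o+s[:,None]*d
def pts(d,K,E):
    v,u=np.indices(d.shape); p=np.stack([(u-K[0,2])/K[0,0]*d,(v-K[1,2])/K[1,1]*d,d],-1)
    return p@E[:3,:3].T+E[:3,3]
def rect(mask,K,E,z):
    c,_=cv2.findContours(mask.astype(np.uint8),cv2.RETR_EXTERNAL,cv2.CHAIN_APPROX_NONE)
    c=max(c,key=cv2.contourArea)[:,0]
    w=ray(c,K,E,z)[:,:2]
    return cv2.minAreaRect(w.astype(np.float32))
E
python3 - <<'E'
from h import *
for n,rs,rp,tr in (("top",(215,165,330,260),(115,225,165,275),(355,195,445,275)),("scene",(225,170,375,285),(420,205,500,280),(125,125,235,210))):
    z=np.load(n+"0.npz");im=z["im"].astype(int);d=z["d"];K=z["K"];E=z["extrinsics"];P=pts(d,K,E)
    hsv=cv2.cvtColor(z["im"],cv2.COLOR_BGR2HSV)
    def box(b):
        m=np.zeros(d.shape,bool);m[b[1]:b[3],b[0]:b[2]]=1;return m
    m=box(rs)&(im.min(2)>150)
    m=cv2.morphologyEx(m.astype(np.uint8),cv2.MORPH_CLOSE,np.ones((5,5)))
    print(n,"panel z",np.median(P[m>0][:,2]),rect(m,K,E,60))
    m=box(rp)&(im.min(2)>140)
    print("plate z",np.percentile(P[m][:,2],[5,50,95]),rect(m,K,E,98),m.sum())
    m=box(rp)&(hsv[...,1]>110)&(im[...,2]>130)
    print("handle top z",np.percentile(P[m][:,2],[5,50,95]),rect(m,K,E,148),m.sum(), P[m].mean(0))
    m=box(tr)&(im.max(2)<105)
    print("tray",np.percentile(P[m][:,2],[5,50,95]),rect(m,K,E,10),m.sum())
    m=box(rs)&(im.max(2)<60)
    nc,l,st,ce=cv2.connectedComponentsWithStats(m.astype(np.uint8))
    for i in range(1,nc):
        if st[i,4]>80: print("cap",ce[i],st[i,4],np.percentile(P[l==i][:,2],[50,95]),ray(ce[i],K,E,80)[0])
E
```

```text
top panel z 60.62849767407033 ((589.283203125, 11.469573974609375), (243.8189239501953, 144.3053436279297), 83.38481140136719)
plate z [84.87 88.75 93.17] ((492.06439208984375, 351.2200012207031), (61.528141021728516, 48.981689453125), 79.23949432373047) 318
handle top z [126.35 131.04 134.15] ((503.6820983886719, 346.3635559082031), (10.117359161376953, 16.274499893188477), 58.21137237548828) 25 [503.32 351.36 130.52]
tray [ 0.14  5.14 18.37] ((533.7989501953125, -343.440673828125), (176.8763885498047, 156.36917114257812), 74.9050064086914) 3618
cap [298.73 170.23] 102 [17.84 24.34] [696.86 -62.23  80.  ]
cap [244.38 198.92] 185 [90.83 96.34] [620.21  78.63  80.  ]
cap [271.07 202.13] 186 [82.94 95.93] [612.17   9.63  80.  ]
cap [297.78 205.28] 184 [82.22 94.28] [604.29 -59.47  80.  ]
cap [266.29 241.  ] 116 [28.81 52.17] [511.5   21.43  80.  ]
scene panel z 2.1241163531760776 ((595.1806640625, 22.118927001953125), (302.8175048828125, 358.69659423828125), 24.864643096923828)
plate z [-2.33  0.65 88.53] ((520.7994384765625, 350.22222900390625), (212.66983032226562, 171.65548706054688), 14.666680335998535) 4374
handle top z [127.31 130.07 132.63] ((520.4098510742188, 349.8346862792969), (15.829784393310547, 26.294841766357422), 79.77108001708984) 89 [505.86 352.8  129.93]
tray [ 0.1   8.25 17.79] ((538.1837768554688, -340.6344909667969), (180.2378692626953, 156.38417053222656), 75.17631530761719) 832
cap [265.94 211.14] 262 [80.83 93.99] [613.58 -56.48  80.  ]
cap [293.05 224.83] 270 [81.52 94.69] [621.69  12.21  80.  ]
cap [282.15 252.64] 995 [ 30.95 189.88] [694.31  19.43  80.  ]
cap [321.3  238.73] 288 [83.32 95.05] [629.01  80.67  80.  ]
cap [348.9  248.92] 136 [24.68 43.96] [628.17 142.32  80.  ]
```

```bash
python3 - <<'E'
from h import *
from cell import telemetry,vision
from scipy.spatial.transform import Rotation as R
s=telemetry.state();q=s["orientation"];r=R.from_quat(q[[1,2,3,0]])
print(r.as_matrix());
E=vision.camera_info("wrist")["extrinsics"];print(E,vision.camera_info("wrist")["K"]);
print("cam in tool",r.as_matrix().T@(E[:3,3]-s["tool_pos"]))
for a in (-6.6,-10.8,-15):
  for f in(0,180):
    a2=np.radians(a+f); y=np.array([-np.sin(a2),np.cos(a2),0]); x=np.array([0,0,-1]); M=np.c_[x,np.cross(y,x),y]
    print(a,f,np.degrees((R.from_matrix(M)*r.inv()).as_rotvec()))
E
```

```text
[[-0.    0.96  0.27]
 [ 0.    0.27 -0.96]
 [-1.   -0.   -0.  ]]
[[   0.27   -0.92   -0.27  275.4 ]
 [  -0.96   -0.26   -0.08 -677.01]
 [  -0.      0.28   -0.96  382.94]
 [   0.      0.      0.      1.  ]] [[345.83   0.   283.18]
 [  0.   345.83 199.68]
 [  0.     0.     1.  ]]
cam in tool [-165.12   79.15    1.8 ]
-6.6 0 [  0.02  -0.11 157.48]
-6.6 180 [ -0.08  -0.01 -22.52]
-10.8 0 [  0.02  -0.11 153.28]
-10.8 180 [ -0.08  -0.01 -26.72]
-15 0 [  0.01  -0.11 149.08]
-15 180 [ -0.08  -0.01 -30.92]
```

>>> carry_out(travel=[[38, 22, 10], [38, 22, 10], [38, 22, 10], [38, 22, 10], [38, 22, 10]], dr=[[0, 0, 5.3], [0, 0, 5.3], [0, 0, 5.3], [0, 0, 5.3], [0, 0, 5.3]], jaw=[-1, -1, -1, -1, -1])

```text
time_s: 0.6
tool_pos: [390.0, -586.0, 268.7]
orientation: [0.647, 0.284, 0.648, -0.284]
force: [-0.4, 0.1, 0.2]
opening: 93.1
```

>>> carry_out(travel=[[38, 22, 10], [38, 22, 10], [38, 22, 10], [22, 40, 0], [22, 40, 0]], dr=[[0, 0, 5.3], [0, 0, 5.3], [0, 0, 5.3], [0, 0, 5.3], [0, 0, 5.3]], jaw=[-1, -1, -1, -1, -1])

```text
time_s: 1.1
tool_pos: [547.9, -439.8, 298.2]
orientation: [0.695, 0.128, 0.695, -0.128]
force: [0.5, -0.9, -0.4]
opening: 93.3
```

>>> carry_out(travel=[[22, 40, 0], [22, 40, 0], [22, 40, 0], [22, 40, 0], [22, 40, 0]], dr=[[0, 0, 5.3], [0, 0, 5.3], [0, 0, 5.3], [0, 0, 5.3], [0, 0, 5.3]], jaw=[-1, -1, -1, -1, -1])

```text
time_s: 1.6
tool_pos: [657.2, -239.6, 298.3]
orientation: [0.706, -0.035, 0.706, 0.035]
force: [0.1, -0.2, -0.4]
opening: 92.6
```

>>> carry_out(travel=[[22, 40, 0], [-3, 46, 0], [-3, 46, 0], [-3, 46, 0], [-3, 46, 0]], dr=[[0, 0, 5.3], [0, 0, 5.3], [0, 0, 5.3], [0, 0, 5.3], [0, 0, 5.3]], jaw=[-1, -1, -1, -1, -1])

```text
time_s: 2.1
tool_pos: [666.3, -15.5, 298.3]
orientation: [0.679, -0.196, 0.68, 0.196]
force: [0.6, 0.8, -0.1]
opening: 92.9
```

>>> carry_out(travel=[[-6, 35, 0], [-6, 35, 0], [0, 0, 0]], dr=[[0, 0, 8.5], [0, 0, 8.5], [0, 0, 8.5]], jaw=[-1, -1, -1])

```text
time_s: 2.4
tool_pos: [653.2, 59.6, 299.0]
orientation: [0.618, -0.343, 0.617, 0.345]
force: [-0.6, -0.4, -0.6]
opening: 93.1
```

```bash
cat >snap.py <<'E'
import sys
from h import *
from cell import telemetry,vision
s=telemetry.state();c=vision.camera_info("wrist")
im,d=vision.grab_frame("wrist");n=sys.argv[1]
cv2.imwrite(f"pics/{n}.png",im);np.savez(n+".npz",im=im,d=d,**c);print(s["time_s"],s["tool_pos"],s["orientation"],c["extrinsics"])
E
python3 snap.py w1
```

```text
2.4 [653.25  59.58 299.04] [ 0.62 -0.34  0.62  0.34] [[  0.53   0.82   0.24 588.  ]
 [  0.85  -0.51  -0.15  98.85]
 [  0.     0.28  -0.96 464.28]
 [  0.     0.     0.     1.  ]]
```

View pics/w1.png

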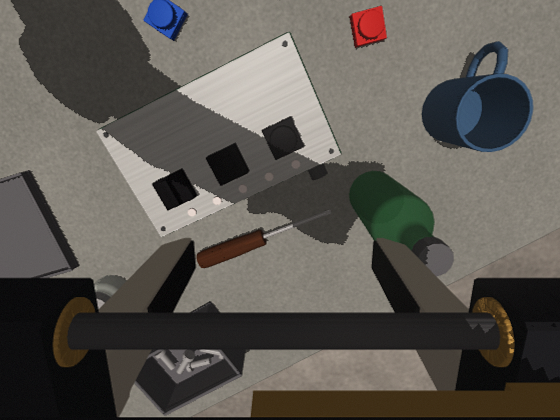

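Wrist picture: round cap at (283,137), square (228,163), bar (175,188), panel corners near (291,33), (340,153), (163,236), (98,131). I refine the corners and caps from this and go on to the puller.

```bash
python3 - <<'E'
from h import *
z=np.load("w1.npz");im=z["im"];K=z["K"];E=z["extrinsics"]
g=cv2.cvtColor(im,cv2.COLOR_BGR2GRAY)
c0=np.float32([[291,33],[340,153],[163,236],[98,131]]).reshape(-1,1,2)
c=cv2.cornerSubPix(g,c0.copy(),(5,5),(-1,-1),(3,50,.01))[:,0]
print(c);w=ray(c,K,E,60);print(w[:,:2])
print("sides",[np.linalg.norm(w[i]-w[(i+1)%4]) for i in range(4)])
ctr=w.mean(0);yv=(w[0]+w[1]-w[2]-w[3])/2;xv=(w[1]+w[2]-w[0]-w[3])/2
yaw=np.degrees(np.arctan2(-yv[0],yv[1]));print("ctr",ctr,"yaw",yaw,np.degrees(np.arctan2(xv[1],xv[0])))
a=np.radians(yaw);X=np.array([np.cos(a),np.sin(a)]);Y=np.array([-X[1],X[0]])
for y in(-70,0,70):print("stem",y,ctr[:2]+25*X+y*Y)
P=pts(z["d"],K,E)
for (u,v) in((200,110),(283,135),(310,70),(228,163)):print((u,v),P[v,u])
cv2.imwrite("pics/w1c.png",cv2.resize(im[20:250,90:350],None,fx=3,fy=2.6,interpolation=cv2.INTER_CUBIC))
m=np.zeros(g.shape,np.uint8);m[20:230,100:340]=(im.max(2)[20:230,100:340]<38)
n,l,st,ce=cv2.connectedComponentsWithStats(m)
for i in range(1,n):
  if st[i,4]>200:print("blk",ce[i],st[i],ray(ce[i],K,E,75)[0])
E
```

```text
[[288.29  31.78]
 [340.29 152.81]
 [163.   236.  ]
 [ 98.   131.  ]]
[[ 532.89  140.38]
 [ 675.26  124.57]
 [ 649.59 -115.62]
 [ 506.57 -100.12]]
sides [np.float64(143.2476578692188), np.float64(241.56145308281566), np.float64(143.84913573573516), np.float64(241.93239929213934)]
ctr [591.08  12.3   60.  ] yaw -6.173434155310806 -6.261172515849971
stem -70 [608.41 -59.98]
stem 0 [615.93   9.62]
stem 70 [623.46  79.21]
(200, 110) [549.23  13.26  60.32]
(283, 135) [619.79  79.89  90.63]
(310, 70) [576.58 146.91  -0.6 ]
(228, 163) [613.8   13.18  91.54]
blk [282.71 142.75] [262 125  42  35 649] [628.23  74.31  75.  ]
blk [227.24 164.05] [ 206  143   43   43 1073] [615.48   7.97  75.  ]
blk [174.6  189.04] [ 153  169   44   41 1051] [607.57 -60.55  75.  ]
```

View pics/w1c.png

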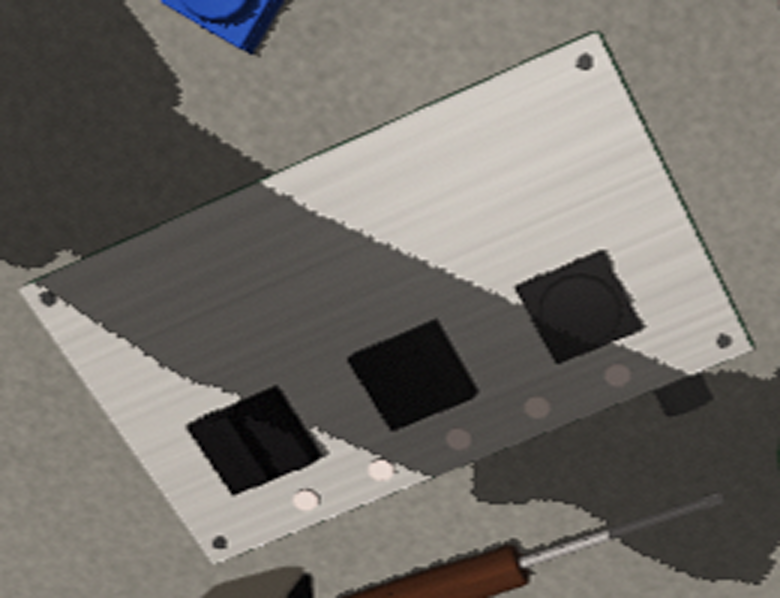

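>>> carry_out(travel=[[-25, 48, -10], [-25, 48, -10], [-25, 48, -10], [-25, 48, -10], [-25, 48, -10]], dr=[[0, 0, 5.1], [0, 0, 5.1], [0, 0, 5.1], [0, 0, 5.1], [0, 0, 1]], jaw=[-1, -1, -1, -1, -1])

```text
time_s: 2.95
tool_pos: [540.7, 271.1, 252.5]
orientation: [0.547, -0.448, 0.547, 0.448]
force: [0.8, 0.1, 1.0]
opening: 93.1
```

>>> carry_out(travel=[[-18, 40, -6], [-18, 40, -6], [0, 0, 0]], dr=[[0, 0, 0], [0, 0, 0], [0, 0, 0]], jaw=[-1, -1, -1])

```text
time_s: 3.25
tool_pos: [501.5, 356.3, 240.9]
orientation: [0.545, -0.449, 0.545, 0.451]
force: [0.4, -0.2, 0.7]
opening: 93.3
```

```bash
python3 snap.py w2
```

```text
3.25 [501.48 356.34 240.88] [ 0.55 -0.45  0.55  0.45] [[  0.19   0.94   0.27 426.19]
 [  0.98  -0.18  -0.05 369.23]
 [  0.     0.28  -0.96 406.15]
 [  0.     0.     0.     1.  ]]
```

View pics/w2.png

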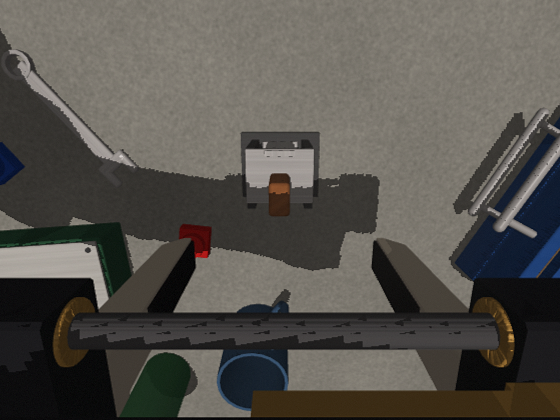

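```bash
python3 - <<'E'
from h import *
z=np.load("w2.npz");im=z["im"];K=z["K"];E=z["extrinsics"];P=pts(z["d"],K,E)
cv2.imwrite("pics/w2c.png",cv2.resize(im[120:225,225:335],None,fx=5,fy=5,interpolation=cv2.INTER_CUBIC))
hsv=cv2.cvtColor(im,cv2.COLOR_BGR2HSV)
b=np.zeros(im.shape[:2],bool);b[120:225,225:335]=1
m=b&(hsv[...,1]>90)&(hsv[...,0]<20)
top=m&(P[...,2]>125)
print("handle",m.sum(),top.sum(),np.percentile(P[top][:,2],[5,50,95]),rect(top,K,E,130),P[top].mean(0))
m=b&(im.min(2)>120);print("plate",np.percentile(P[m][:,2],[5,50,95]),rect(m,K,E,88))
m=b&(P[...,2]>60);print("all",rect(m,K,E,88))
ys,xs=np.where(top);print(xs.min(),xs.max(),ys.min(),ys.max())
# side edges of plate rows
for v in range(150,208,6):
    r=np.where(b[v]&(P[v,:,2]>80))[0]; print(v,r.min() if len(r) else 0,r.max() if len(r) else 0, P[v,r[3]] if len(r)>3 else 0)
E
```

```text
handle 860 703 [126.86 128.74 129.89] ((503.18426513671875, 351.4759521484375), (16.81753158569336, 29.361141204833984), 79.07286834716797) [503.63 351.38 129.42]
plate [ 0.64 86.96 89.79] ((486.42645263671875, 354.668212890625), (62.96250915527344, 35.98227310180664), 79.09822082519531)
all ((497.9626159667969, 352.61029052734375), (63.58680725097656, 68.52986145019531), 79.07344055175781)
269 289 181 215
150 245 313 [464.22 329.7   88.09]
156 246 316 [470.02 329.21  86.5 ]
162 246 313 [475.5  328.01  86.6 ]
168 243 313 [480.81 325.9   86.9 ]
174 246 322 [486.46 325.67  87.52]
180 246 313 [492.2  324.36  87.03]
186 246 313 [498.01 323.03  86.57]
192 247 332 [503.87 322.74  86.91]
198 247 312 [509.7  321.46  86.89]
204 249 289 [507.09 343.91 129.1 ]
```

View pics/w2c.png

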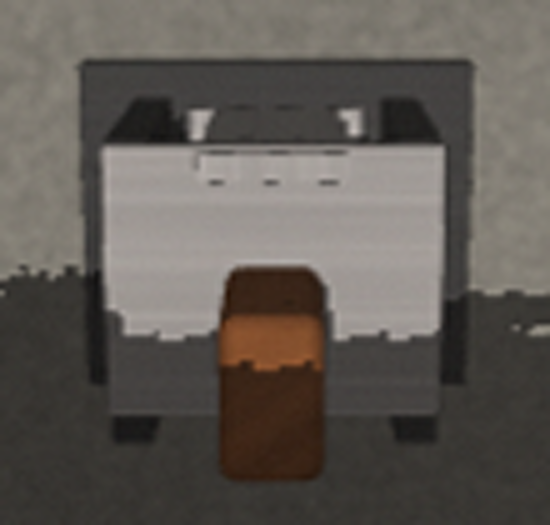

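```bash
cat > st.py <<'E'
from h import *
from cell import telemetry
from scipy.spatial.transform import Rotation as R
s=telemetry.state();q=s["orientation"];M=R.from_quat(q[[1,2,3,0]]).as_matrix()
print(s["time_s"],"pos",s["tool_pos"],"F",s["force"],"M",s["moment"],"op",s["opening"])
print("xax",M[:,0].round(4),"yaw(-y_tool... )",np.degrees(np.arctan2(-M[0,2],M[1,2])))
E
python3 st.py
```

```text
3.3 pos [503.54 353.17 240.76] F [-0.07 -0.97 -0.43] M [ 0.02 -0.18  0.03] op 92.80662410096787
xax [-0.  0. -1.] yaw(-y_tool... ) -11.074111364547166
```

```bash
python3 st.py; python3 snap.py w3;python3 st.py; python3 - <<'E'
from h import *
z=np.load("w3.npz");im=z["im"];K=z["K"];E=z["extrinsics"];P=pts(z["d"],K,E)
hsv=cv2.cvtColor(im,cv2.COLOR_BGR2HSV)
b=np.zeros(im.shape[:2],bool);b[110:240,205:345]=1
m=b&(hsv[...,1]>90)&(hsv[...,0]<20)
top=m&(P[...,2]>125)
print("handle",m.sum(),top.sum(),np.percentile(P[top][:,2],[5,50,95]),rect(top,K,E,130),P[top].mean(0))
E
```

```text
3.3 pos [503.54 353.17 240.76] F [-0.07 -0.97 -0.43] M [ 0.02 -0.18  0.03] op 92.80662410096787
xax [-0.  0. -1.] yaw(-y_tool... ) -11.074111364547166
3.3 [503.54 353.17 240.76] [ 0.55 -0.45  0.55  0.45] [[  0.19   0.94   0.27 428.16]
 [  0.98  -0.18  -0.05 366.64]
 [  0.     0.28  -0.96 405.95]
 [  0.     0.     0.     1.  ]]
3.35 pos [505.04 350.94 240.7 ] F [-0.11  0.22 -0.39] M [ 0.01 -0.19 -0.  ] op 92.86038292675705
xax [-0. -0. -1.] yaw(-y_tool... ) -11.223842930585034
handle 994 704 [126.81 128.75 130.16] ((503.364990234375, 351.3705139160156), (17.299039840698242, 29.282424926757812), 78.44615173339844) [503.21 351.27 130.65]
```

>>> carry_out(travel=[[0, 0, -20], [0, 0, -20], [0, 0, 0]], dr=[[0, 0, 0], [0, 0, 0], [0, 0, 0]], jaw=[-1, -1, -1])

```text
time_s: 3.65
tool_pos: [505.9, 347.4, 198.8]
orientation: [0.546, -0.448, 0.549, 0.447]
force: [-0.9, 0.3, 0.1]
opening: 93.2
```

```bash
python3 st.py
```

```text
3.65 pos [505.93 347.36 198.82] F [-0.92  0.26  0.06] M [ 0.04 -0.16  0.02] op 93.19337216225502
xax [-0. -0. -1.] yaw(-y_tool... ) -11.445881931352528
```

>>> carry_out(travel=[[-1.3, 2, -18], [-1.3, 2, -18], [0, 0, 0], [0, 0, 0]], dr=[[0, 0, 0.3], [0, 0, 0], [0, 0, 0], [0, 0, 0]], jaw=[-1, -1, -1, -1])

```text
time_s: 4.05
tool_pos: [503.5, 354.1, 166.0]
orientation: [0.546, -0.45, 0.546, 0.45]
force: [-0.3, 0.1, 0.8]
opening: 92.6
```

```bash
python3 st.py
```

```text
4.05 pos [503.5  354.1  165.97] F [-0.32  0.11  0.78] M [ 0.06 -0.18  0.07] op 92.64859762556407
xax [ 0. -0. -1.] yaw(-y_tool... ) -10.98902068305482
```

>>> carry_out(travel=[[0, 0, 0], [0, 0, 0], [0, 0, 0]], dr=[[0, 0, 0], [0, 0, 0], [0, 0, 0]], jaw=[-1, -1, -1])

```text
time_s: 4.35
tool_pos: [503.0, 354.8, 165.9]
orientation: [0.546, -0.45, 0.545, 0.45]
force: [1.0, -0.1, -0.2]
opening: 92.7
```

>>> carry_out(travel=[[0, 0, 0], [0, 0, 0], [0, 0, 0]], dr=[[0, 0, 0], [0, 0, 0], [0, 0, 0]], jaw=[-1, -1, -1])

```text
time_s: 4.65
tool_pos: [502.6, 354.8, 165.2]
orientation: [0.545, -0.45, 0.545, 0.45]
force: [0.4, 0.3, 0.4]
opening: 93.1
```

>>> carry_out(travel=[[0.7, -3.3, -18], [0, 0, -18], [0, 0, -18], [0, 0, 0], [0, 0, 0]], dr=[[0, 0, 0], [0, 0, 0], [0, 0, 0], [0, 0, 0], [0, 0, 0]], jaw=[-1, -1, -1, -1, -1])

```text
time_s: 5.15
tool_pos: [503.2, 351.8, 111.3]
orientation: [0.545, -0.45, 0.545, 0.451]
force: [0.3, -0.3, 0.6]
opening: 93.2
```

```bash
python3 st.py
```

```text
5.15 pos [503.2  351.75 111.34] F [ 0.3  -0.34  0.56] M [ 0.07 -0.18  0.01] op 93.16010778507467
xax [-0. -0. -1.] yaw(-y_tool... ) -10.86205887431529
```

Well aligned. Down to z ≈ 94, then close.

>>> carry_out(travel=[[0, 0, -9], [0, 0, -8], [0, 0, 0], [0, 0, 0], [0, 0, 0]], dr=[[0, 0, -0.2], [0, 0, 0], [0, 0, 0], [0, 0, 0], [0, 0, 0]], jaw=[-1, -1, -1, 0, 0.3])

```text
time_s: 5.65
tool_pos: [503.4, 351.7, 94.4]
orientation: [0.546, -0.449, 0.546, 0.449]
force: [-0.9, -0.4, 0.6]
opening: 81.4
```

>>> carry_out(travel=[[0, 0, 0], [0, 0, 0], [0, 0, 0], [0, 0, 0], [0, 0, 0]], dr=[[0, 0, 0], [0, 0, 0], [0, 0, 0], [0, 0, 0], [0, 0, 0]], jaw=[0.6, 1, 1, 1, 1])

```text
time_s: 6.15
tool_pos: [503.4, 351.6, 94.2]
orientation: [0.546, -0.449, 0.546, 0.449]
force: [-0.8, -0.2, 0.5]
opening: 41.7
```

```bash
python3 st.py
```

```text
6.15 pos [503.37 351.56  94.25] F [-0.78 -0.22  0.45] M [ 0.05 -0.2   0.05] op 41.72031346886822
xax [ 0.  0. -1.] yaw(-y_tool... ) -11.085341190926805
```

>>> carry_out(travel=[[0, 0, 0], [0, 0, 0], [0, 0, 0], [0, 0, 0], [0, 0, 0]], dr=[[0, 0, 0], [0, 0, 0], [0, 0, 0], [0, 0, 0], [0, 0, 0]], jaw=[1, 1, 1, 1, 1])

```text
time_s: 6.65
tool_pos: [503.3, 351.6, 94.2]
orientation: [0.546, -0.449, 0.546, 0.449]
force: [0.9, -0.2, -0.0]
opening: 17.8
```

```bash
python3 st.py
```

```text
6.65 pos [503.35 351.62  94.17] F [ 0.88 -0.24 -0.02] M [ 0.11 -0.19 -0.03] op 17.808171699178974
xax [ 0.  0. -1.] yaw(-y_tool... ) -11.07837447851892
```

>>> carry_out(travel=[[0, 0, 8], [0, 0, 20], [0, 0, 25], [0, 0, 25], [0, 0, 22]], dr=[[0, 0, 0], [0, 0, 0], [0, 0, 0], [0, 0, 0], [0, 0, 0]], jaw=[1, 1, 1, 1, 1])

```text
time_s: 7.15
tool_pos: [503.1, 351.4, 195.7]
orientation: [0.546, -0.449, 0.546, 0.449]
force: [-0.1, -0.1, -2.3]
opening: 17.6
```

>>> carry_out(travel=[[0, 0, 10], [0, 0, 0], [0, 0, 0]], dr=[[0, 0, 0], [0, 0, 0], [0, 0, 0]], jaw=[1, 1, 1])

```text
time_s: 7.45
tool_pos: [503.2, 351.0, 203.5]
orientation: [0.546, -0.449, 0.546, 0.449]
force: [-0.2, 0.5, -2.4]
opening: 18.4
```

```bash
python3 st.py;python3 snap.py w4; python3 - <<'E'
from cell import vision
import cv2,numpy as np
im,d=vision.grab_frame("scene");np.savez("s1.npz",im=im,d=d,**vision.camera_info("scene"))
cv2.imwrite("pics/s1.png",cv2.resize(im[120:290,340:560],None,fx=3.5,fy=3.5,interpolation=cv2.INTER_CUBIC))
E
```

```text
7.45 pos [503.15 350.96 203.49] F [-0.16  0.54 -2.4 ] M [ 0.01 -0.19  0.  ] op 18.356399607470212
xax [-0. -0. -1.] yaw(-y_tool... ) -11.093113346526312
7.45 [503.15 350.96 203.49] [ 0.55 -0.45  0.55  0.45] [[  0.19   0.94   0.28 427.68]
 [  0.98  -0.18  -0.05 364.69]
 [ -0.     0.28  -0.96 368.64]
 [  0.     0.     0.     1.  ]]
```

View pics/w4.png

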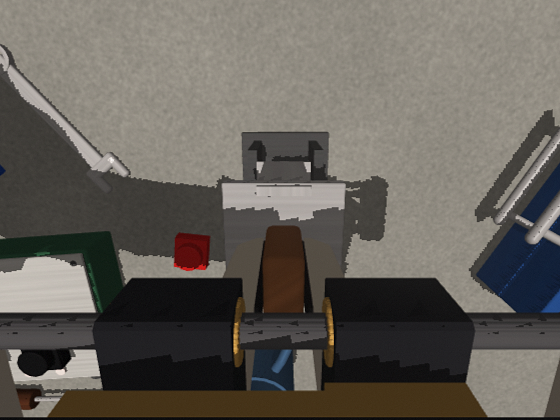

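View pics/s1.png

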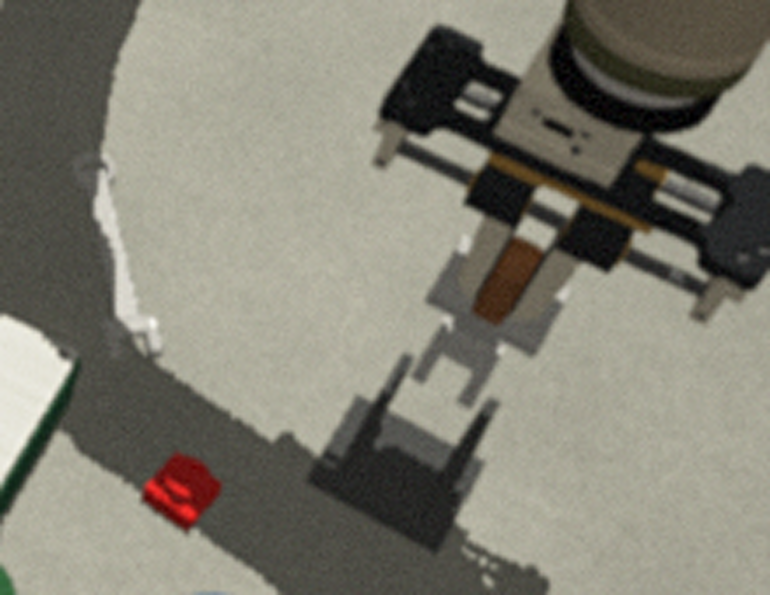

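```bash
python3 - <<'E'
from h import *
z=np.load("w1.npz");print("bottle cap wrist",ray([433,256],z["K"],z["extrinsics"],210))
for n,uv in(("top",(217,133)),("scene",(331,272))):
    z=np.load(n+"0.npz");print(n,ray(uv,z["K"],z["extrinsics"],210))
z=np.load("scene0.npz");P=pts(z["d"],z["K"],z["extrinsics"]);
hsv=cv2.cvtColor(z["im"],cv2.COLOR_BGR2HSV)
b=np.zeros(P.shape[:2],bool);b[262:335,300:350]=1;m=b&(P[...,2]>100);print(np.percentile(P[m],[2,50,98],axis=0))
a=np.radians(-6.2);X=np.array([np.cos(a),np.sin(a)]);Y=np.array([-X[1],X[0]])
bt=np.array([704,116]);print((bt-[623.5,79.2])@X,(bt-[623.5,79.2])@Y)
s=np.load("s1.npz");P=pts(s["d"],s["K"],s["extrinsics"])
# blade pixels in scene crop: (430,365),(485,390),(440,380)
for (cx,cy) in((432,365),(480,385),(455,350),(545,330),(445,305)):
    u,v=int(340+cx/3.5),int(120+cy/3.5);print((u,v),P[v,u])
E
```

```text
bottle cap wrist [[754.98 137.97 210.  ]]
top [[755.33 137.72 210.  ]]
scene [[763.26 141.4  210.  ]]
[[744.98 111.99 104.04]
 [772.49 143.23 145.81]
 [792.85 171.97 212.21]]
76.05477630978976 45.27870360851604
(463, 224) [506.52 339.26 131.34]
(477, 230) [507.95 368.54 129.71]
(470, 220) [489.65 350.56 130.24]
(495, 214) [511.72 379.82 198.19]
(467, 207) [515.76 328.13 195.98]
```

>>> carry_out(travel=[[12.5, -44.5, 0], [12.5, -44.5, 0], [12.5, -44.5, 0], [12.5, -44.5, 0], [12.5, -44.5, 0]], dr=[[0, 0, 1], [0, 0, 1], [0, 0, 1], [0, 0, 1], [0, 0, 0.9]], jaw=[1, 1, 1, 1, 1])

```text
time_s: 8.05
tool_pos: [565.7, 127.1, 203.2]
orientation: [0.526, -0.472, 0.526, 0.473]
force: [0.9, 1.1, -2.2]
opening: 18.0
```

>>> carry_out(travel=[[13, -44.5, 0], [0, 0, -15], [0, 0, -15], [0, 0, 0], [0, 0, 0]], dr=[[0, 0, 0], [0, 0, 0], [0, 0, 0], [0, 0, 0], [0, 0, 0]], jaw=[1, 1, 1, 1, 1])

```text
time_s: 8.55
tool_pos: [578.1, 86.3, 173.6]
orientation: [0.525, -0.473, 0.526, 0.474]
force: [0.1, 0.3, -1.2]
opening: 18.0
```

>>> carry_out(travel=[[0, 0, 0], [0, 0, 0], [0, 0, 0]], dr=[[0, 0, 0], [0, 0, 0], [0, 0, 0]], jaw=[1, 1, 1])

```text
time_s: 8.85
tool_pos: [579.0, 85.1, 174.7]
orientation: [0.526, -0.473, 0.526, 0.472]
force: [-0.5, -0.5, -1.6]
opening: 17.4
```

```bash
python3 st.py; python3 snap.py w5; python3 - <<'E'
from cell import vision
import cv2,numpy as np
for n in("scene","top"):
    im,d=vision.grab_frame(n);np.savez(n+"2.npz",im=im,d=d,**vision.camera_info(n));cv2.imwrite(f"pics/{n}2.png",im)
s=cv2.imread("pics/scene2.png");t=cv2.imread("pics/top2.png")
cv2.imwrite("pics/sc2.png",cv2.resize(s[150:290,225:375],None,fx=4,fy=4,interpolation=cv2.INTER_CUBIC))
E
```

```text
8.85 pos [578.97  85.13 174.69] F [-0.55 -0.5  -1.63] M [ 0.03 -0.18  0.01] op 17.373646488129378
xax [ 0.  0. -1.] yaw(-y_tool... ) -6.1335916983192
8.85 [578.97  85.13 174.69] [ 0.53 -0.47  0.53  0.47] [[  0.11   0.95   0.28 502.25]
 [  0.99  -0.1   -0.03  92.02]
 [ -0.     0.28  -0.96 339.71]
 [  0.     0.     0.     1.  ]]
```

View pics/w5.png

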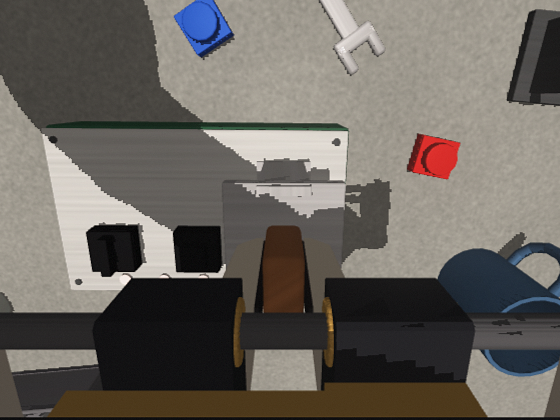

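View pics/sc2.png

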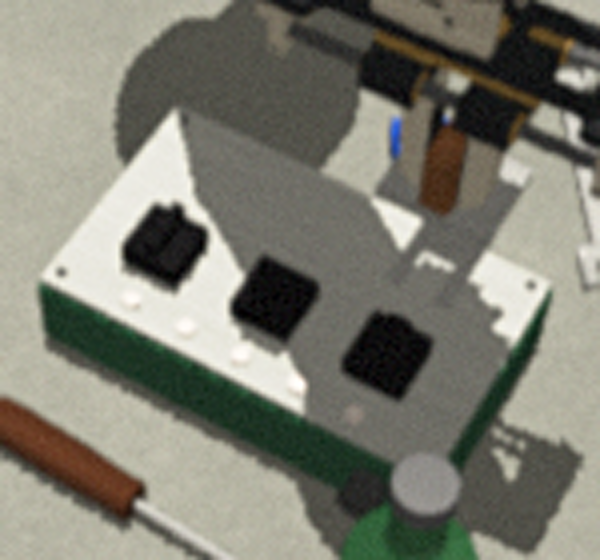

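```bash
python3 - <<'E'
from h import *
z=np.load("w5.npz");im=z["im"];K=z["K"];E=z["extrinsics"]
g=cv2.cvtColor(im,cv2.COLOR_BGR2GRAY)
cv2.imwrite("pics/w5c.png",cv2.resize(im[110:300,30:360],None,fx=2.4,fy=2.4,interpolation=cv2.INTER_CUBIC))
c0=np.float32([[53,140],[336,142],[78,282]]).reshape(-1,1,2)
# screws: centroid of dark blob within 7 px window
for u,v in((53,140),(336,142),(79,282)):
    w=g[v-8:v+9,u-8:u+9].astype(float);wt=np.clip(np.median(w)-20-w,0,None);yy,xx=np.indices(w.shape)
    p=(u-8+(wt*xx).sum()/wt.sum(),v-8+(wt*yy).sum()/wt.sum());print("screw",np.array(p),ray(p,K,E,60)[0])
z1=np.load("w1.npz");im1=z1["im"];g1=cv2.cvtColor(im1,cv2.COLOR_BGR2GRAY)
for u,v in((285,44),(332,151),(163,229),(106,135)):
    w=g1[v-6:v+7,u-6:u+7].astype(float);wt=np.clip(np.median(w)-25-w,0,None);yy,xx=np.indices(w.shape)
    p=(u-6+(wt*xx).sum()/wt.sum(),v-6+(wt*yy).sum()/wt.sum());print("w1 screw",np.array(p),ray(p,z1["K"],z1["extrinsics"],60)[0])
z0=np.load("top0.npz");
# black cap blob rects in top & scene: bottom z=65..81 skirts
for n in("top","scene"):
    z0=np.load(n+"0.npz");b=np.zeros(z0["d"].shape,np.uint8)
    r=(232,190,312,216) if n=="top" else (250,198,338,254)
    b[r[1]:r[3],r[0]:r[2]]=(z0["im"].max(2)<75)[r[1]:r[3],r[0]:r[2]]
    nc,l,st,ce=cv2.connectedComponentsWithStats(b)
    print(n,[ (ray(ce[i],z0["K"],z0["extrinsics"],76)[0][:2].round(1),st[i,4]) for i in range(1,nc) if st[i,4]>80])
E
```

```text
screw [ 52.73 139.18] [514.12 -95.08  60.  ]
screw [336.13 141.76] [540.3  130.74  60.  ]
screw [ 78.24 282.25] [ 641.88 -109.77   60.  ]
w1 screw [284.55  43.46] [540.54 130.96  60.  ]
w1 screw [332.3  150.47] [667.94 117.95  60.  ]
w1 screw [162.96 229.41] [ 642.5  -110.29   60.  ]
w1 screw [107.53 132.53] [513.68 -91.93  60.  ]
top [(array([620.9,  78.9]), np.int32(190)), (array([612.8,   9.6]), np.int32(194)), (array([604.9, -60. ]), np.int32(196))]
scene [(array([611., -58.]), np.int32(278)), (array([619.2,  11.3]), np.int32(279)), (array([627. ,  80.1]), np.int32(301)), (array([685.9, -17.2]), np.int32(471))]
```

View pics/w5c.png

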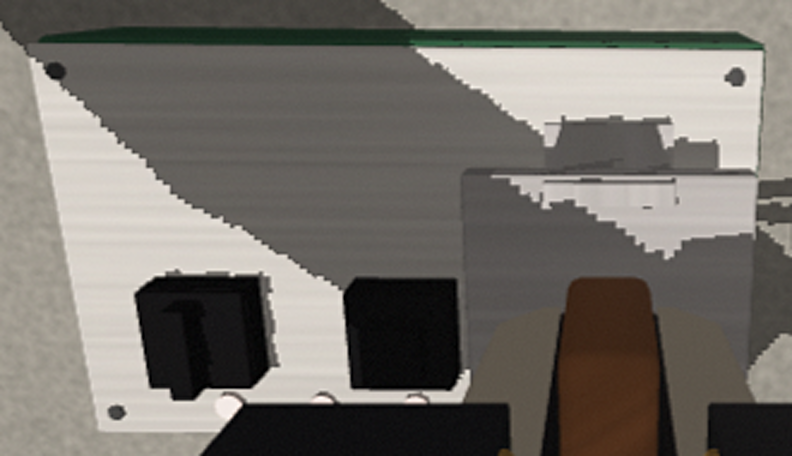

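>>> carry_out(travel=[[0, -1.7, -10], [0, 0, -12], [0, 0, -8], [0, 0, 0], [0, 0, 0]], dr=[[0, 0, -0.35], [0, 0, 0], [0, 0, 0], [0, 0, 0], [0, 0, 0]], jaw=[1, 1, 1, 1, 1])

```text
time_s: 9.5
tool_pos: [578.7, 83.0, 143.7]
orientation: [0.527, -0.471, 0.528, 0.471]
force: [0.5, 0.6, -0.9]
opening: 17.9
```

```bash
python3 st.py; python3 - <<'E'
from cell import vision
import cv2,numpy as np
from h import *
z=np.load("w5.npz");K=z["K"];E=z["extrinsics"];P=pts(z["d"],K,E)
for v in(190,200,210,220):
    r=np.where(P[v,150:400,2]>150)[0]+150;a=ray([r.min()-.5,v],K,E,168.5)[0];b=ray([r.max()+.5,v],K,E,168.5)[0];print(v,r.min(),r.max(),(a+b)/2,np.linalg.norm(a-b),np.median(P[v,r,2]))
for n in("scene","top"):
    im,d=vision.grab_frame(n);np.savez(n+"3.npz",im=im,d=d,**vision.camera_info(n));cv2.imwrite(f"pics/{n}3.png",im)
s=cv2.imread("pics/scene3.png");t=cv2.imread("pics/top3.png")
cv2.imwrite("pics/sc3.png",cv2.resize(s[190:270,280:370],None,fx=8,fy=7,interpolation=cv2.INTER_CUBIC))
cv2.imwrite("pics/tc3.png",cv2.resize(t[160:260,200:330],None,fx=6,fy=6,interpolation=cv2.INTER_CUBIC))
E
```

```text
9.5 pos [578.68  82.99 143.75] F [ 0.45  0.56 -0.94] M [ 0.02 -0.16  0.05] op 17.908291071302543
xax [-0.  0. -1.] yaw(-y_tool... ) -6.512791502631405
190 222 345 [547.18  87.38 168.5 ] 63.464209262502465 168.1761252091676
200 223 344 [552.49  86.81 168.5 ] 62.97154220466313 167.47672762103647
210 223 344 [557.88  86.24 168.5 ] 63.511598474108744 167.54586412132423
220 181 361 [562.68  79.13 168.5 ] 95.0413891396898 167.48024980526586
```

View pics/sc3.png

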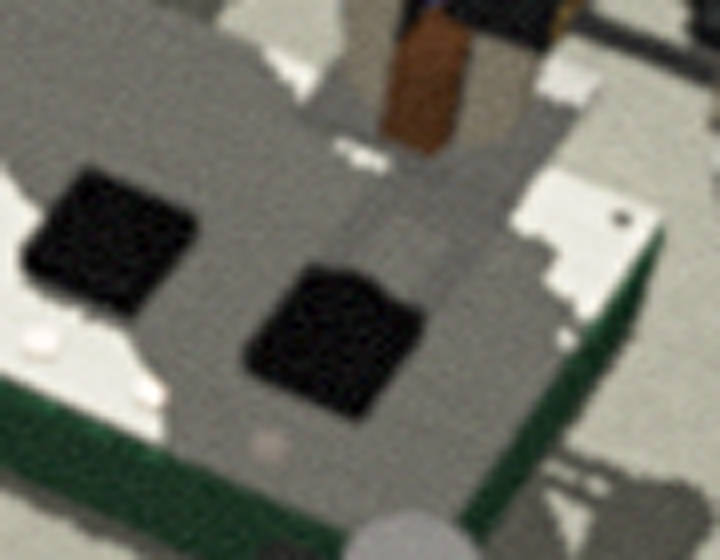

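View pics/tc3.png

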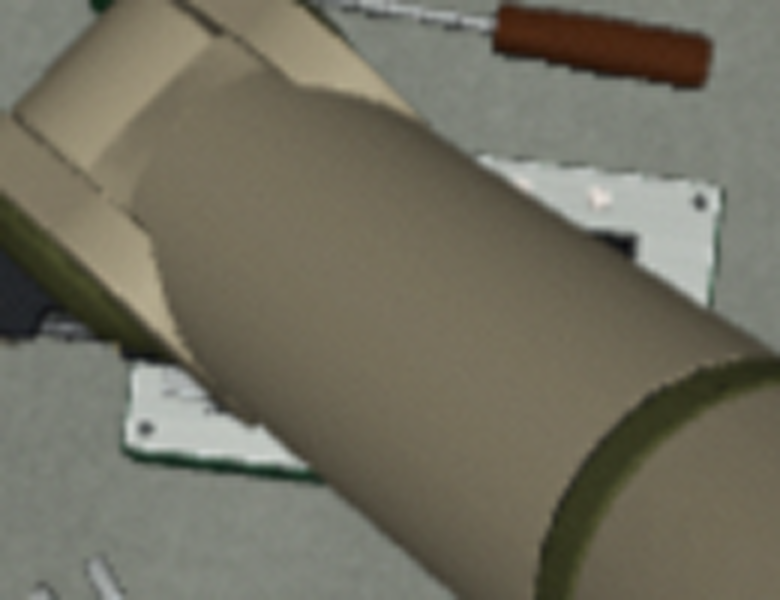

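```bash
python3 - <<'E'
import cv2,numpy as np
z=np.load("scene3.npz");im=z["im"][190:260,295:365]
a=cv2.resize(im,None,fx=9,fy=8,interpolation=cv2.INTER_CUBIC).astype(float)
a=cv2.GaussianBlur(a,(0,0),4)
a=np.clip((a-55)*3.2,0,255).astype(np.uint8);cv2.imwrite("pics/sc3b.png",a)
E
```

```text
(no output)
```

View pics/sc3b.png

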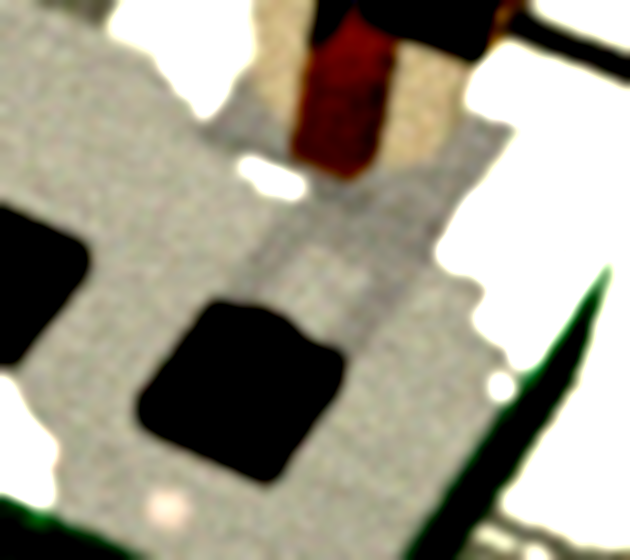

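>>> carry_out(travel=[[0, 0, -2], [0, 0, -1.5], [0, 0, 0]], dr=[[0, 0, 0], [0, 0, 0], [0, 0, 0]], jaw=[1, 1, 1])

```text
time_s: 9.9
tool_pos: [578.8, 82.8, 140.6]
orientation: [0.528, -0.471, 0.528, 0.471]
force: [-1.0, 0.0, -2.7]
opening: 17.6
```

>>> carry_out(travel=[[0, 0, -1], [0, 0, 0]], dr=[[0, 0, 0], [0, 0, 0]], jaw=[1, 1])

```text
time_s: 10.1
tool_pos: [578.8, 82.8, 139.6]
orientation: [0.528, -0.471, 0.528, 0.471]
force: [-1.1, 1.2, -2.5]
opening: 17.9
```

```bash
python3 - <<'E'
from h import *
z=np.load("scene3.npz");K=z["K"];E=z["extrinsics"]
a=np.radians(-6.5);X=np.array([np.cos(a),np.sin(a)]);Y=np.array([-X[1],X[0]])
def f(c,zz):
    p=ray([295+c[0]/9,190+c[1]/8],K,E,zz)[0,:2]-[624,78.3];return np.array([p@X,p@Y])
for n,c,zz in(("bladeL",(237,272),70.5),("bladeL2",(290,203),70.5),("bladeR",(372,342),70.5),("bladeR2",(440,238),70.5),("slotL",(270,285),70.5),("slotR",(345,320),70.5),("capL",(140,390),81),("capL",(210,305),81),("capRt",(345,355),81),("capRb",(345,370),65),("capRb2",(272,482),65)):print(n,f(c,zz))
E
```

```text
bladeL [-34.28 -17.07]
bladeL2 [-61.29 -16.74]
bladeR [-31.07  21.39]
bladeR2 [-69.97  20.17]
slotL [-34.68  -8.21]
slotR [-34.    12.59]
capL [ 17.09 -16.27]
capL [-15.   -14.93]
capRt [-17.57  19.95]
capRb [-23.13  18.8 ]
capRb2 [16.88 20.14]
```

>>> carry_out(travel=[[0, 0, -1], [0, 0, 0]], dr=[[0, 0, 0], [0, 0, 0]], jaw=[1, 1])

```text
time_s: 10.3
tool_pos: [578.8, 82.8, 138.6]
orientation: [0.528, -0.471, 0.528, 0.471]
force: [-0.9, 0.8, -2.1]
opening: 18.0
```

>>> carry_out(travel=[[0, 0, -1], [0, 0, 0]], dr=[[0, 0, 0], [0, 0, 0]], jaw=[1, 1])

```text
time_s: 10.5
tool_pos: [578.8, 82.8, 137.6]
orientation: [0.528, -0.471, 0.528, 0.471]
force: [-0.2, 0.3, -2.7]
opening: 18.3
```

>>> carry_out(travel=[[0, 0, -1], [0, 0, 0]], dr=[[0, 0, 0], [0, 0, 0]], jaw=[1, 1])

```text
time_s: 10.7
tool_pos: [578.9, 82.9, 136.9]
orientation: [0.528, -0.471, 0.528, 0.471]
force: [-0.3, -0.5, 1.3]
opening: 17.6
```

>>> carry_out(travel=[[0, 0, 0.4], [0, 0, 0]], dr=[[0, 0, 0], [0, 0, 0]], jaw=[1, 1])

```text
time_s: 10.9
tool_pos: [578.9, 82.9, 137.1]
orientation: [0.528, -0.471, 0.528, 0.471]
force: [1.1, -1.3, -1.7]
opening: 17.8
```

>>> carry_out(travel=[[0, 0, 0.4], [0, 0, 0]], dr=[[0, 0, 0], [0, 0, 0]], jaw=[1, 1])

```text
time_s: 11.1
tool_pos: [578.8, 82.8, 137.4]
orientation: [0.528, -0.471, 0.528, 0.471]
force: [-0.5, 0.0, -1.8]
opening: 17.7
```

>>> carry_out(travel=[[0, 0, 0.7], [0, 0, 0], [0, 0, 0]], dr=[[0, 0, 0], [0, 0, 0], [0, 0, 0]], jaw=[1, 1, 1])

```text
time_s: 11.4
tool_pos: [578.9, 82.8, 138.2]
orientation: [0.528, -0.471, 0.528, 0.471]
force: [0.6, 0.5, -2.4]
opening: 17.8
```

```bash
python3 st.py; python3 - <<'E'
from cell import vision
import cv2,numpy as np
im,d=vision.grab_frame("scene");np.savez("scene4.npz",im=im,d=d,**vision.camera_info("scene"))
a=cv2.resize(im[190:260,295:365],None,fx=9,fy=8,interpolation=cv2.INTER_CUBIC).astype(float)
a=cv2.GaussianBlur(a,(0,0),4)
a=np.clip((a-55)*3.2,0,255).astype(np.uint8);cv2.imwrite("pics/sc4b.png",a)
E
```

```text
11.4 pos [578.86  82.82 138.19] F [ 0.61  0.53 -2.42] M [ 0.05 -0.16 -0.03] op 17.757203438323675
xax [ 0.  0. -1.] yaw(-y_tool... ) -6.531604973198347
```

View pics/sc4b.png

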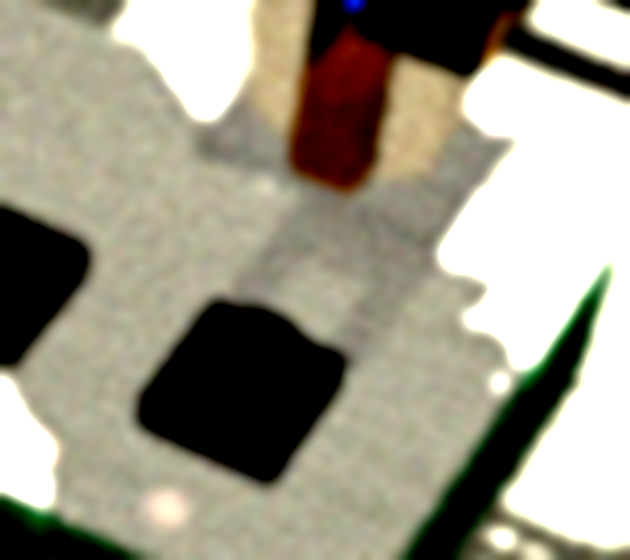

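>>> carry_out(travel=[[3, -0.34, 0], [3, -0.34, 0], [2, -0.23, 0], [0, 0, 0]], dr=[[0, 0, 0], [0, 0, 0], [0, 0, 0], [0, 0, 0]], jaw=[1, 1, 1, 1])

```text
time_s: 11.85
tool_pos: [587.3, 81.9, 138.1]
orientation: [0.528, -0.471, 0.528, 0.471]
force: [-0.4, -0.0, -2.5]
opening: 17.8
```

>>> carry_out(travel=[[2, -0.23, 0], [2, -0.23, 0], [2, -0.23, 0], [0, 0, 0]], dr=[[0, 0, 0], [0, 0, 0], [0, 0, 0], [0, 0, 0]], jaw=[1, 1, 1, 1])

```text
time_s: 12.25
tool_pos: [593.2, 81.2, 138.2]
orientation: [0.528, -0.471, 0.528, 0.471]
force: [-0.7, -0.0, -2.4]
opening: 17.7
```

>>> carry_out(travel=[[2, -0.23, 0], [2, -0.23, 0], [0, 0, 0]], dr=[[0, 0, 0], [0, 0, 0], [0, 0, 0]], jaw=[1, 1, 1])

```text
time_s: 12.55
tool_pos: [597.2, 80.7, 138.2]
orientation: [0.528, -0.471, 0.528, 0.471]
force: [-0.0, -0.1, -1.2]
opening: 17.8
```

```bash
python3 st.py; python3 - <<'E'
from cell import vision
import cv2,numpy as np
im,d=vision.grab_frame("scene");np.savez("scene5.npz",im=im,d=d,**vision.camera_info("scene"))
a=cv2.resize(im[190:260,295:365],None,fx=9,fy=8,interpolation=cv2.INTER_CUBIC).astype(float)
a=cv2.GaussianBlur(a,(0,0),4)
a=np.clip((a-30)*2.2,0,255).astype(np.uint8);cv2.imwrite("pics/sc5b.png",a)
E
```

```text
12.55 pos [597.17  80.72 138.18] F [-0.   -0.12 -1.24] M [ 0.05 -0.2  -0.  ] op 17.809052996343187
xax [ 0.  0. -1.] yaw(-y_tool... ) -6.543558645203185
```

View pics/sc5b.png

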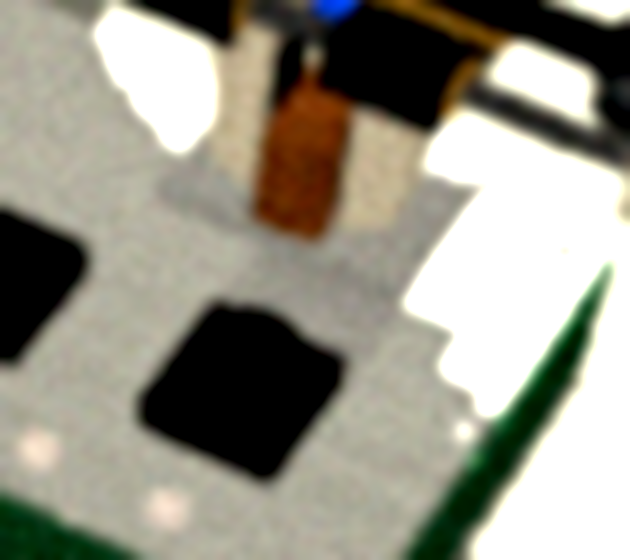

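>>> carry_out(travel=[[2, -0.23, 0], [2, -0.23, 0], [2, -0.23, 0], [0, 0, 0]], dr=[[0, 0, 0], [0, 0, 0], [0, 0, 0], [0, 0, 0]], jaw=[1, 1, 1, 1])

```text
time_s: 13.0
tool_pos: [603.2, 80.0, 138.2]
orientation: [0.528, -0.471, 0.528, 0.471]
force: [0.0, 0.5, -2.7]
opening: 17.8
```

>>> carry_out(travel=[[2, -0.23, 0], [2, -0.23, 0], [2, -0.23, 0], [0, 0, 0]], dr=[[0, 0, 0], [0, 0, 0], [0, 0, 0], [0, 0, 0]], jaw=[1, 1, 1, 1])

```text
time_s: 13.4
tool_pos: [609.2, 79.3, 138.2]
orientation: [0.528, -0.471, 0.528, 0.471]
force: [0.9, -0.8, -3.1]
opening: 18.0
```

>>> carry_out(travel=[[2, -0.23, 0], [2, -0.23, 0], [2, -0.23, 0], [0, 0, 0]], dr=[[0, 0, 0], [0, 0, 0], [0, 0, 0], [0, 0, 0]], jaw=[1, 1, 1, 1])

```text
time_s: 13.8
tool_pos: [615.2, 78.6, 138.2]
orientation: [0.528, -0.471, 0.528, 0.471]
force: [-0.0, 0.5, -1.9]
opening: 17.6
```

>>> carry_out(travel=[[2, -0.23, 0], [2, -0.23, 0], [0, 0, 0]], dr=[[0, 0, 0], [0, 0, 0], [0, 0, 0]], jaw=[1, 1, 1])

```text
time_s: 14.1
tool_pos: [619.2, 78.2, 138.2]
orientation: [0.528, -0.471, 0.528, 0.471]
force: [-0.3, 0.7, -1.5]
opening: 18.0
```

```bash
python3 st.py; python3 snap.py w6; python3 - <<'E'
from cell import vision
import cv2,numpy as np
im,d=vision.grab_frame("scene");np.savez("scene6.npz",im=im,d=d,**vision.camera_info("scene"))
a=cv2.resize(im[190:260,295:365],None,fx=9,fy=8,interpolation=cv2.INTER_CUBIC).astype(float)
a=cv2.GaussianBlur(a,(0,0),3)
a=np.clip((a-5)*1.8,0,255).astype(np.uint8);cv2.imwrite("pics/sc6b.png",a)
E
```

```text
14.1 pos [619.16  78.19 138.19] F [-0.26  0.69 -1.49] M [ 0.05 -0.22 -0.01] op 17.99112999054868
xax [ 0.  0. -1.] yaw(-y_tool... ) -6.543301280099539
14.1 [619.16  78.19 138.19] [ 0.53 -0.47  0.53  0.47] [[  0.11   0.95   0.28 542.62]
 [  0.99  -0.11  -0.03  85.61]
 [ -0.     0.28  -0.96 303.27]
 [  0.     0.     0.     1.  ]]
```

View pics/sc6b.png

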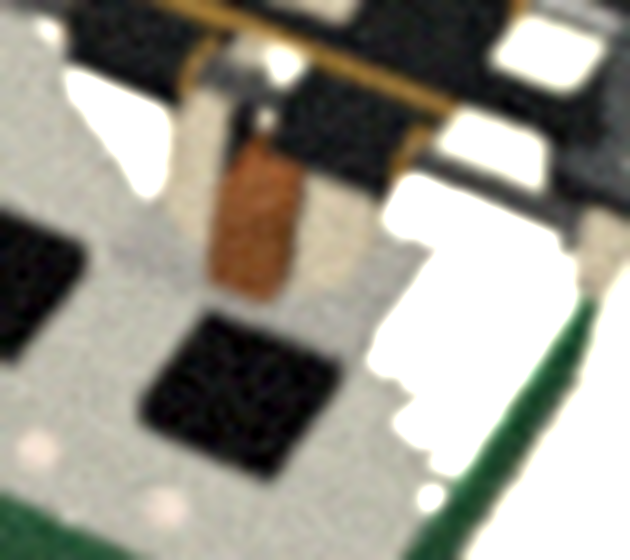

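>>> carry_out(travel=[[1.5, -0.17, 0], [1.5, -0.17, 0], [0, 0, 0]], dr=[[0, 0, 0], [0, 0, 0], [0, 0, 0]], jaw=[1, 1, 1])

```text
time_s: 14.5
tool_pos: [622.1, 77.9, 138.2]
orientation: [0.528, -0.471, 0.528, 0.471]
force: [0.5, -0.3, -1.4]
opening: 18.1
```

>>> carry_out(travel=[[1, -0.11, 0], [0, 0, 0]], dr=[[0, 0, 0], [0, 0, 0]], jaw=[1, 1])

```text
time_s: 14.7
tool_pos: [623.0, 77.8, 138.2]
orientation: [0.528, -0.471, 0.528, 0.471]
force: [0.8, 0.3, -1.8]
opening: 18.0
```

>>> carry_out(travel=[[1, -0.11, 0], [0, 0, 0]], dr=[[0, 0, 0], [0, 0, 0]], jaw=[1, 1])

```text
time_s: 14.9
tool_pos: [624.0, 77.6, 138.2]
orientation: [0.528, -0.471, 0.528, 0.471]
force: [0.2, -0.4, -2.1]
opening: 17.7
```

```bash
python3 st.py
```

```text
14.9 pos [623.96  77.65 138.2 ] F [ 0.2  -0.41 -2.07] M [ 0.02 -0.17 -0.  ] op 17.710308800407905
xax [ 0. -0. -1.] yaw(-y_tool... ) -6.534594867356338
```

>>> carry_out(travel=[[0, 0, 1], [0, 0, 0.7], [0, 0, 0]], dr=[[0, 0, 0], [0, 0, 0], [0, 0, 0]], jaw=[1, 1, 1])

```text
time_s: 15.2
tool_pos: [623.8, 77.6, 139.9]
orientation: [0.528, -0.471, 0.528, 0.471]
force: [0.5, 0.4, -3.6]
opening: 17.9
```

>>> carry_out(travel=[[0, 0, 0.7], [0, 0, 0]], dr=[[0, 0, 0], [0, 0, 0]], jaw=[1, 1])

```text
time_s: 15.4
tool_pos: [623.7, 77.6, 140.5]
orientation: [0.528, -0.471, 0.528, 0.471]
force: [0.3, 0.3, -3.6]
opening: 17.9
```

>>> carry_out(travel=[[0, 0, 0.7], [0, 0, 0]], dr=[[0, 0, 0], [0, 0, 0]], jaw=[1, 1])

```text
time_s: 15.6
tool_pos: [623.6, 77.6, 140.9]
orientation: [0.527, -0.471, 0.528, 0.471]
force: [-0.2, 0.5, -7.3]
opening: 18.0
```

```bash
python3 st.py
```

```text
15.6 pos [623.63  77.56 140.95] F [-0.17  0.49 -7.35] M [ 0.13 -0.28 -0.03] op 17.95403107003168
xax [-0. -0. -1.] yaw(-y_tool... ) -6.531553532837642
```

>>> carry_out(travel=[[0, 0, 0.7], [0, 0, 0]], dr=[[0, 0, 0], [0, 0, 0]], jaw=[1, 1])

```text
time_s: 15.8
tool_pos: [623.6, 77.5, 141.6]
orientation: [0.527, -0.471, 0.528, 0.471]
force: [0.5, 0.5, -9.7]
opening: 18.0
```

>>> carry_out(travel=[[0, 0, 0.7], [0, 0, 0]], dr=[[0, 0, 0], [0, 0, 0]], jaw=[1, 1])

```text
time_s: 16.0
tool_pos: [623.7, 77.6, 142.7]
orientation: [0.528, -0.471, 0.528, 0.471]
force: [-0.6, 0.4, -8.2]
opening: 17.7
```

>>> carry_out(travel=[[0, 0, 0.7], [0, 0, 0]], dr=[[0, 0, 0], [0, 0, 0]], jaw=[1, 1])

```text
time_s: 16.2
tool_pos: [624.2, 77.9, 144.1]
orientation: [0.528, -0.471, 0.527, 0.47]
force: [-0.6, 0.1, -2.4]
opening: 17.8
```

```bash
python3 st.py
```

```text
16.2 pos [624.24  77.86 144.13] F [-0.59  0.14 -2.38] M [ 0.07 -0.11  0.05] op 17.806066279345263
xax [ 0.  0. -1.] yaw(-y_tool... ) -6.534468264365091
```

>>> carry_out(travel=[[0, 0, 2], [0, 0, 4], [0, 0, 5], [0, 0, 6], [0, 0, 6]], dr=[[0, 0, 0], [0, 0, 0], [0, 0, 0], [0, 0, 0], [0, 0, 0]], jaw=[1, 1, 1, 1, 1])

```text
time_s: 16.7
tool_pos: [624.0, 77.8, 167.2]
orientation: [0.528, -0.471, 0.528, 0.471]
force: [-0.6, 0.4, -2.1]
opening: 17.8
```

>>> carry_out(travel=[[0, 0, 7], [0, 0, 5], [0, 0, 2], [0, 0, 0], [0, 0, 0]], dr=[[0, 0, 0], [0, 0, 0], [0, 0, 0], [0, 0, 0], [0, 0, 0]], jaw=[1, 1, 1, 1, 1])

```text
time_s: 17.2
tool_pos: [623.7, 77.6, 180.2]
orientation: [0.528, -0.471, 0.528, 0.471]
force: [-0.5, -0.8, -2.2]
opening: 17.9
```

```bash
python3 st.py; python3 - <<'E'
from cell import vision
import cv2,numpy as np
im,d=vision.grab_frame("scene");np.savez("scene7.npz",im=im,d=d,**vision.camera_info("scene"))
a=cv2.resize(im[150:270,270:380],None,fx=6,fy=5,interpolation=cv2.INTER_CUBIC)
cv2.imwrite("pics/sc7.png",np.clip(a*1.6,0,255))
E
```

```text
17.2 pos [623.74  77.57 180.21] F [-0.49 -0.81 -2.24] M [ 0.05 -0.16 -0.02] op 17.94264980611136
xax [-0. -0. -1.] yaw(-y_tool... ) -6.532456803932862[ WARN:0@1.225] global loadsave.cpp:1063 imwrite_ Unsupported depth image for selected encoder is fallbacked to CV_8U.
```

View pics/sc7.png

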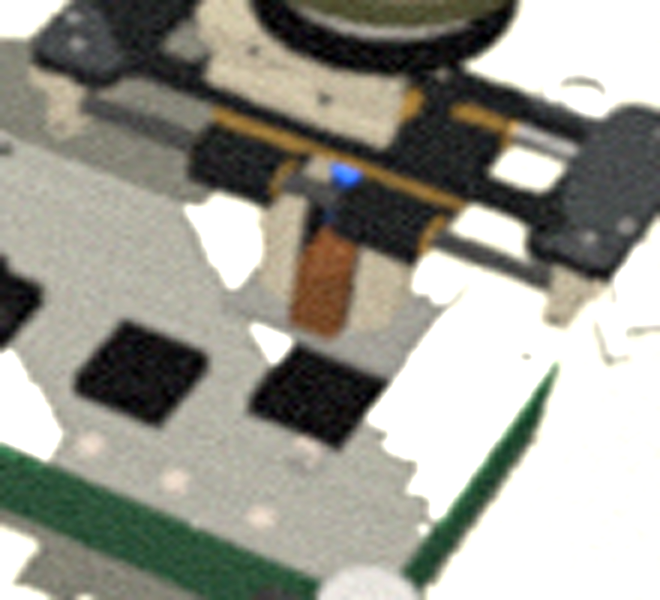

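>>> carry_out(travel=[[0, 0, 6], [0, 0, 10], [-1, -5, 6], [-2, -10, 2], [-3, -16, 0]], dr=[[0, 0, 0], [0, 0, 0], [0, 0, 0], [0, 0, 0], [0, 0, -0.4]], jaw=[1, 1, 1, 1, 1])

```text
time_s: 17.75
tool_pos: [617.9, 46.3, 205.0]
orientation: [0.529, -0.469, 0.529, 0.469]
force: [-0.0, -0.3, -3.5]
opening: 17.8
```

>>> carry_out(travel=[[-4, -20, 0], [-4, -22, 0], [-4, -22, 0], [-4, -22, 0], [-4, -22, 0]], dr=[[0, 0, -0.5], [0, 0, -0.5], [0, 0, -0.5], [0, 0, -0.5], [0, 0, -0.5]], jaw=[1, 1, 1, 1, 1])

```text
time_s: 18.25
tool_pos: [596.8, -64.1, 204.0]
orientation: [0.54, -0.457, 0.54, 0.457]
force: [-0.2, -0.5, -2.5]
opening: 17.8
```

>>> carry_out(travel=[[-4, -22, 0], [-4, -22, 0], [-4, -22, 0], [-4, -22, 0], [-4, -22, 0]], dr=[[0, 0, -0.5], [0, 0, -0.5], [0, 0, -0.5], [0, 0, -0.5], [0, 0, -0.5]], jaw=[1, 1, 1, 1, 1])

```text
time_s: 18.75
tool_pos: [576.5, -174.0, 204.1]
orientation: [0.549, -0.445, 0.55, 0.445]
force: [0.5, 0.7, -2.4]
opening: 17.6
```

>>> carry_out(travel=[[-4, -22, 0], [-4, -22, 0], [-4, -22, 0], [-4, -22, 0], [-4, -22, 0]], dr=[[0, 0, -0.5], [0, 0, -0.5], [0, 0, -0.5], [0, 0, -0.5], [0, 0, -0.5]], jaw=[1, 1, 1, 1, 1])

```text
time_s: 19.25
tool_pos: [556.2, -283.8, 204.0]
orientation: [0.559, -0.433, 0.56, 0.433]
force: [-0.1, 0.2, -3.1]
opening: 17.4
```

>>> carry_out(travel=[[-3, -19, 0], [-3, -16, 0], [-2, -12, 0], [-1.5, -9, 0], [-1, -4, 0]], dr=[[0, 0, -0.2], [0, 0, 0], [0, 0, 0], [0, 0, 0], [0, 0, 0]], jaw=[1, 1, 1, 1, 1])

```text
time_s: 19.75
tool_pos: [547.2, -342.0, 204.3]
orientation: [0.56, -0.432, 0.56, 0.432]
force: [0.3, -0.4, -3.1]
opening: 17.7
```

>>> carry_out(travel=[[0, 0, -6], [0, 0, -12], [0, 0, -12], [0, 0, -8], [0, 0, 0]], dr=[[0, 0, 0], [0, 0, 0], [0, 0, 0], [0, 0, 0], [0, 0, 0]], jaw=[1, 1, 1, 1, 1])

```text
time_s: 20.25
tool_pos: [546.7, -340.6, 164.5]
orientation: [0.559, -0.432, 0.56, 0.433]
force: [-0.5, 0.1, -2.8]
opening: 17.9
```

```bash
python3 st.py; python3 snap.py w8; python3 - <<'E'
from cell import vision
import cv2,numpy as np
im,d=vision.grab_frame("scene");np.savez("scene8.npz",im=im,d=d,**vision.camera_info("scene"))
cv2.imwrite("pics/sc8.png",cv2.resize(im[60:250,100:350],None,fx=3,fy=3,interpolation=cv2.INTER_CUBIC))
E
```

```text
20.25 pos [ 546.65 -340.56  164.54] F [-0.49  0.14 -2.75] M [-0.03 -0.12  0.02] op 17.875941693215236
xax [-0.  0. -1.] yaw(-y_tool... ) -14.582420452925952
20.25 [ 546.65 -340.56  164.54] [ 0.56 -0.43  0.56  0.43] [[   0.25    0.93    0.27  472.55]
 [   0.97   -0.24   -0.07 -322.58]
 [   0.      0.28   -0.96  329.85]
 [   0.      0.      0.      1.  ]]
```

View pics/sc8.png

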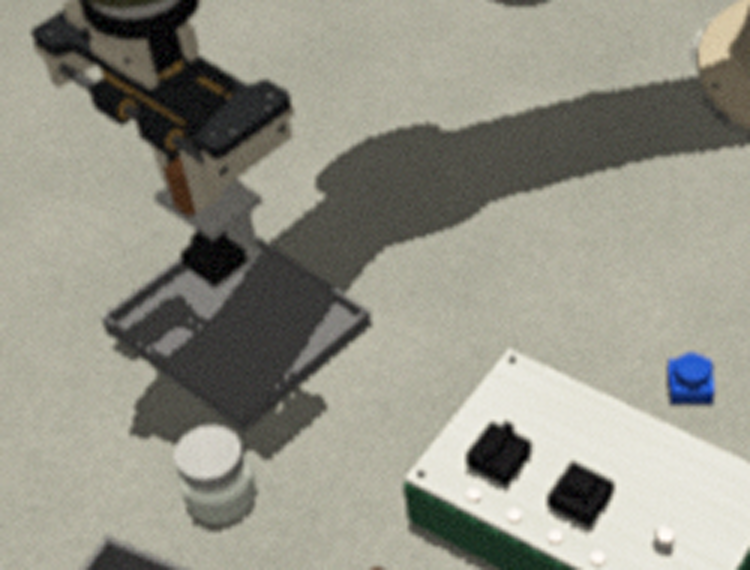

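View pics/w8.png

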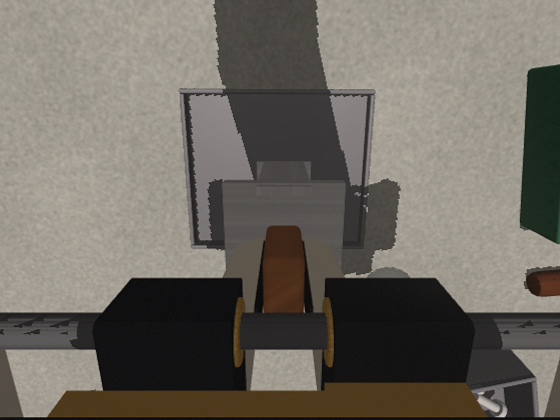

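```bash
python3 - <<'E'
from h import *
z=np.load("w8.npz");w=ray([[181,91],[374,92],[364,247],[193,247]],z["K"],z["extrinsics"],18);print(w[:,:2],w.mean(0),[np.linalg.norm(w[i]-w[(i+1)%4]) for i in range(4)])
E
```

```text
[[ 443.9  -405.76]
 [ 486.42 -245.16]
 [ 626.74 -280.72]
 [ 584.7  -442.55]] [ 535.44 -343.55   18.  ] [np.float64(166.12814184133447), np.float64(144.7622951177676), np.float64(167.20305361502096), np.float64(145.53052469403391)]
```

>>> carry_out(travel=[[0, 0, -8], [0, 0, -15], [0, 0, -18], [0, 0, -15], [0, 0, -10]], dr=[[0, 0, 0], [0, 0, 0], [0, 0, 0], [0, 0, 0], [0, 0, 0]], jaw=[1, 1, 1, 1, 1])

```text
time_s: 20.85
tool_pos: [546.7, -341.1, 98.4]
orientation: [0.559, -0.432, 0.56, 0.433]
force: [-1.1, 0.3, -2.7]
opening: 17.3
```

>>> carry_out(travel=[[0, 0, -6], [0, 0, -4], [0, 0, -2], [0, 0, -2], [0, 0, 0]], dr=[[0, 0, 0], [0, 0, 0], [0, 0, 0], [0, 0, 0], [0, 0, 0]], jaw=[1, 1, 1, 1, 1])

```text
time_s: 21.35
tool_pos: [547.5, -341.4, 86.6]
orientation: [0.56, -0.432, 0.56, 0.432]
force: [-0.1, 0.0, -2.5]
opening: 17.6
```

>>> carry_out(travel=[[0, 0, -1], [0, 0, -0.7], [0, 0, 0]], dr=[[0, 0, 0], [0, 0, 0], [0, 0, 0]], jaw=[1, 1, 1])

```text
time_s: 21.65
tool_pos: [547.4, -341.4, 84.8]
orientation: [0.56, -0.432, 0.56, 0.432]
force: [-0.2, 0.1, -3.0]
opening: 17.7
```

```bash
python3 st.py
```

```text
21.65 pos [ 547.37 -341.35   84.77] F [-0.19  0.06 -2.99] M [ 0.05 -0.2  -0.05] op 17.664563372645873
xax [ 0. -0. -1.] yaw(-y_tool... ) -14.633325528149289
```

>>> carry_out(travel=[[0, 0, -1], [0, 0, -1], [0, 0, 0]], dr=[[0, 0, 0], [0, 0, 0], [0, 0, 0]], jaw=[1, 1, 1])

```text
time_s: 21.95
tool_pos: [547.3, -341.3, 82.5]
orientation: [0.56, -0.432, 0.56, 0.432]
force: [0.0, 0.0, -2.4]
opening: 18.0
```

>>> carry_out(travel=[[0, 0, -0.7], [0, 0, 0]], dr=[[0, 0, 0], [0, 0, 0]], jaw=[1, 1])

```text
time_s: 22.15
tool_pos: [547.3, -341.3, 81.9]
orientation: [0.56, -0.432, 0.56, 0.432]
force: [-0.5, 0.1, -3.4]
opening: 18.0
```

>>> carry_out(travel=[[0, 0, -0.6], [0, 0, 0]], dr=[[0, 0, 0], [0, 0, 0]], jaw=[1, 1])

```text
time_s: 22.35
tool_pos: [547.3, -341.3, 81.3]
orientation: [0.56, -0.432, 0.56, 0.432]
force: [0.2, 0.3, -2.2]
opening: 17.7
```

>>> carry_out(travel=[[0, 0, -0.5], [0, 0, 0]], dr=[[0, 0, 0], [0, 0, 0]], jaw=[1, 1])

```text
time_s: 22.55
tool_pos: [547.4, -341.3, 81.3]
orientation: [0.56, -0.432, 0.56, 0.432]
force: [-1.3, 0.2, 2.0]
opening: 17.7
```

>>> carry_out(travel=[[0, 0, 0.3], [0, 0, 0], [0, 0, 0], [0, 0, 0], [0, 0, 0]], dr=[[0, 0, 0], [0, 0, 0], [0, 0, 0], [0, 0, 0], [0, 0, 0]], jaw=[1, 0.5, 0.2, 0, 0])

```text
time_s: 23.05
tool_pos: [547.4, -341.3, 81.2]
orientation: [0.56, -0.432, 0.56, 0.432]
force: [-0.5, -1.5, -0.4]
opening: 42.4
```

>>> carry_out(travel=[[0, 0, 0], [0, 0, 0], [0, 0, 0]], dr=[[0, 0, 0], [0, 0, 0], [0, 0, 0]], jaw=[0, 0, 0])

```text
time_s: 23.35
tool_pos: [547.4, -341.3, 81.2]
orientation: [0.56, -0.432, 0.56, 0.432]
force: [-0.4, -0.3, -0.3]
opening: 46.7
```

```bash
python3 st.py;python3 snap.py w9
```

```text
23.35 pos [ 547.38 -341.31   81.2 ] F [-0.35 -0.35 -0.35] M [ 0.04 -0.11 -0.03] op 46.668567329006954
xax [ 0.  0. -1.] yaw(-y_tool... ) -14.633029652014258
23.35 [ 547.38 -341.31   81.2 ] [ 0.56 -0.43  0.56  0.43] [[   0.25    0.93    0.27  472.87]
 [   0.97   -0.24   -0.07 -323.02]
 [  -0.      0.28   -0.96  246.29]
 [   0.      0.      0.      1.  ]]
```

View pics/w9.png

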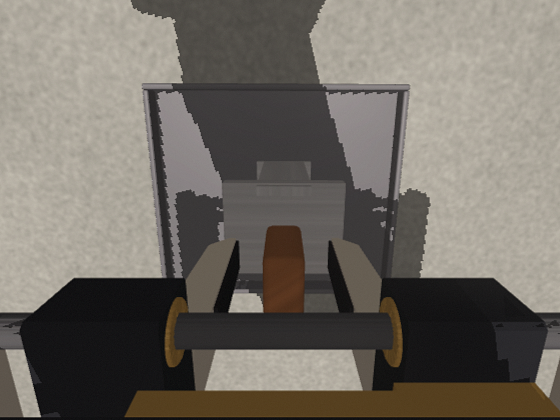

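The puller stands and the fingers are clear of both sides of the handle. Withdrawing straight up.

>>> carry_out(travel=[[0, 0, 10], [0, 0, 20], [0, 0, 30], [0, 0, 40], [0, 0, 40]], dr=[[0, 0, 0], [0, 0, 0], [0, 0, 0], [0, 0, 0], [0, 0, 0]], jaw=[0, 0, 0, 0, 0])

```text
time_s: 23.9
tool_pos: [547.1, -340.9, 223.1]
orientation: [0.56, -0.432, 0.559, 0.433]
force: [-0.6, -0.2, 0.4]
opening: 46.4
```

>>> carry_out(travel=[[-10, 20, 30], [-20, 40, 10], [-20, 40, 0], [0, 0, 0], [0, 0, 0]], dr=[[0, 0, 0], [0, 0, 0], [0, 0, 0], [0, 0, 0], [0, 0, 0]], jaw=[0, 0, 0, 0, 0])

```text
time_s: 24.4
tool_pos: [497.3, -241.0, 262.3]
orientation: [0.559, -0.433, 0.559, 0.432]
force: [0.6, -0.8, 0.3]
opening: 46.6
```

```bash
python3 st.py; python3 - <<'E'
from cell import vision
import cv2,numpy as np
im,d=vision.grab_frame("scene");cv2.imwrite("pics/s9.png",im)
cv2.imwrite("pics/sc9.png",cv2.resize(im[90:270,110:370],None,fx=3,fy=3,interpolation=cv2.INTER_CUBIC))
E
```

```text
24.4 pos [ 497.33 -240.95  262.34] F [ 0.58 -0.78  0.31] M [ 0.02 -0.18  0.01] op 46.594231209179945
xax [ 0. -0. -1.] yaw(-y_tool... ) -14.545827987445676
```

View pics/sc9.png

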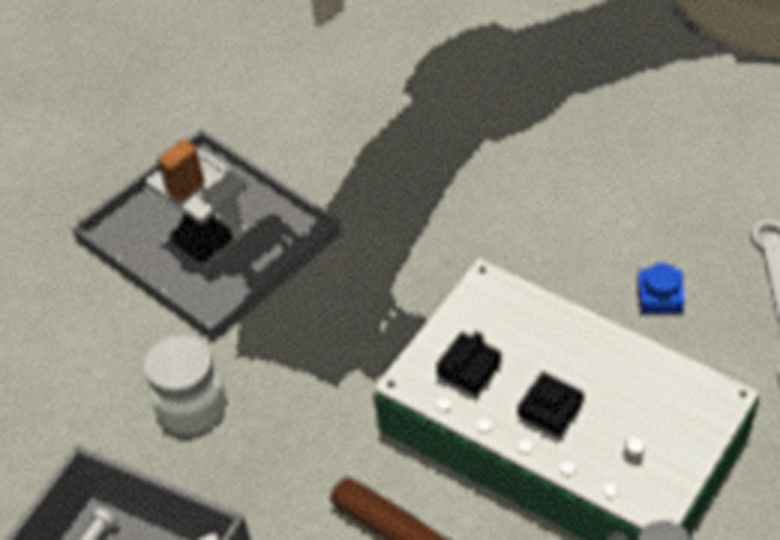

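View pics/s9.png

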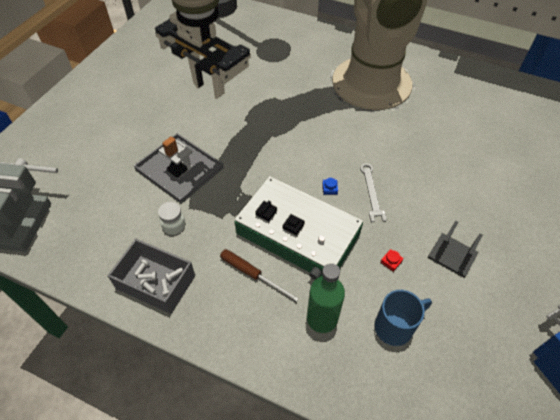

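The picture shows the puller upright in the tray (scene 172,150) with the black cap on its blade (177,170). The round cap's stem is bare (321,240), the other two caps are seated, and everything else is unmoved. Handing in.

```bash
python3 -c "
from cell import ticket
print(ticket.sign_off())"
```

```text
the job is handed in; nothing more can be done
None
```

The puller now stands upright in the tray with the round-headed cap on its blade, and I handed the job in at about 24.4 s of the 64 s.

- **Blade height:** I took the puller from its rack and touched the blade lightly on the bare panel (about 4 N). Its underside is about 63 mm below the origin.
- **Pulling the cap:** I slid the blade under the cap with about 1 mm clearance, and the readings showed no push against the station. I then pulled straight up. The highest pull I saw was about 8 N before the cap popped off.
- **Placing:** I set the puller down in the tray with about 5 N, opened the fingers and backed the arm away.

**Last checks:** The final scene picture shows the puller upright and the cap still on its blade. The cap's stem is bare, the bar and square caps are still on theirs, and everything else looks unmoved. No check failed. The cameras disagreed by 1 to 3 mm on where the cap was, so I lined up the last approach by comparing the fork and the cap in the same picture. I took no picture after handing in.

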